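Return the hand tools to their foam trays

TASK

Tidy the bench: put each of the four tools back into the foam tray whose cut-out has its shape, the wrench, pliers and screwdriver lying flat and fully down in their cut-outs and the tape measure standing upright in its own. Lower each one in rather than dropping it, and leave the mug and the jar where they stand.

Things in the scene. Friction and masses are not known exactly. Their poses are not given: they have to be found in the camera images.
- wrench: Loose. Adjustable wrench, bare steel, lying flat, 155 mm long. Origin: on its underside, in the handle 22 mm behind the head; x towards the jaws, y across, z up. Handle 20 mm wide, 11 mm thick (x -85 to 22 mm); head 44 mm wide, 14 mm thick (x 22 to 70). 0.22 kg, balanced near the origin: grip the handle across y there.
- pliers: Loose. Combination pliers, closed and rigid, dark steel jaws and blue handles, lying flat, 147 mm long, 14 mm thick. Origin: on the underside, at the centre of the joint; x towards the jaws, y across, z up. Joint 26 mm wide (x from -17 to 17), jaws 20 then 14 mm wide to x = 62, handles spreading to 55 mm over all and ending at x = -85. About 0.2 kg: grip the joint across y at the origin.
- screwdriver: Loose. Screwdriver, 140 mm long: green eight-sided handle 26 mm across flats (x from -55 to 30), thin steel blade 7 mm thick to x = 85. Origin: on its axis in the handle, 13 mm above what it lies on; x along the axis to the tip. It lies level on one flat, with upright flats at its sides. 0.09 kg, balanced near the origin: grip the handle there, across x.
- tape: Loose. Yellow tape measure with black discs on its sides, standing upright on its flat base: 72 mm long (x), 36 mm thick (y), 64 mm high (z up); the rounded upper part is 56 mm long. Origin: centre of its underside. About 0.3 kg: grip its upper half across the 36 mm thickness.
- wrench_tray: Fixed foam tray 200 x 116 mm, 24 mm high: black over red; the red shows as the floor of the cut-out, 12 mm above the bench. Origin: centre of underside; x along its length, z up. Cut-out: wrench outline, wide jaw end at +x, plus a finger scoop (x -19 to 19, y -46 to 46 mm, as deep, dark), about 7 mm clear all round. Home: wrench origin over the tray's, x axes alike.
- pliers_tray: Fixed foam tray 200 x 116 mm, 24 mm high: black over red; the red shows as the floor of the cut-out, 12 mm above the bench. Origin: centre of underside; x along its length, z up. Cut-out: pliers outline, jaws at +x, a tongue between the handles, plus a finger scoop (x -19 to 19, y -46 to 46 mm, as deep, dark), about 7 mm clear all round. Home: origin over the tray's, x axes alike.
- screwdriver_tray: Fixed foam tray 200 x 116 mm, 24 mm high: black over red; the red shows as the floor of the cut-out, 12 mm above the bench. Origin: centre of underside; x along its length, z up. Cut-out: its outline, narrow blade channel at +x, plus a finger scoop (x -19 to 19, y -46 to 46 mm, as deep, dark), about 7 mm clear all round. Home: x axes alike, screwdriver origin 25 mm above the tray's.
- tape_tray: Fixed foam tray 200 x 116 mm, 24 mm high: black over red; the red shows as the floor of the cut-out, 12 mm above the bench. Origin: centre of underside; x along its length, z up. Cut-out: plain rectangle 86 x 50 mm in the middle, for the tape measure's base, about 7 mm clear all round. Home: tape measure upright, its origin over the tray's, x axes alike or reversed.
- mug: Bystander: blue ceramic mug, 80 mm wide and 92 mm high, with a handle. Origin: centre of its underside. Leave it.
- jar: Bystander: amber glass jar with a steel cap, 72 mm wide, 95 mm high. Origin: centre of its underside. Leave it.
Mind the look-alikes: they are no part of the job. Of the things shaped like the screwdriver, the green one is meant.

How it is judged:
By the outcome, as a careful person would: the job done as asked, in the order asked, and still so for the second after the job is handed in, with the robot touching nothing.
It also fails if it takes over 120 s, if anything falls off the work surface, if the arm or the gripper's body presses on something with over 40 N, if the wrist force passes 120 N, or if a joint passes its speed limit or range.

ROBOT

A 6-joint arm with a two-finger parallel gripper is mounted at the origin on the work surface. World frame = base frame: x ahead of the robot, y to its left, z up, the work surface at z = 0. Lengths are in m, angles in rad, forces in N, time in s.
With the tool pointing down it reaches from about 0.275 to 0.825 m from the base axis. Payload 4.9 kg.
Tool frame: the origin (TCP) lies midway between the tips of the shut fingers; the grasp point (between the pads) lies robot.grip_point_offset behind it (robot.grip_point_offset is the distance from the TCP to the grasp point, in m); z points along the fingers, y is the direction in which the jaws open and shut (so a half turn about z gives the same grasp; the last joint's range is limited). The gripper opens to 85 mm and grips with 20 to 120 N. Pads are 22 mm wide; open, the fingers measure 114 mm over their backs; the gripper's body (76 mm by 85 mm) begins 54 mm behind the grasp point. The pads swing forward as they close: fully open they stand 13 mm farther back than shut.
Start: joints at [1.214, 0.326, -0.193, 1.052, 0, 1.437], TCP at [0.122, 0.536, 0.231] pointing down, gripper open.
Joint ranges: [-2.65, 2.65], [-0.97, 1.79], [-1.3, 1.35], [-1.93, 2.1], [-1.47, 1.37], [-3.14, 3.14]. Speed limits (rad/s): [2.57, 2.57, 3.14, 3.14, 3.14, 3.14].

INTERFACE

Orientations are given as a rotation vector (axis times angle).
In Python, from station import robot gives the robot as it stands. The module is installed in compiled form; this text tells all that it offers.
- The arm moves only by the tool step_arm, never from a script. Its argument "rows" is a list of rows, each an object with "delta_pos": the shift along the tool's x, y, z in m, a list of three; "rotation": the turn, a rotation vector about the tool's x, y, z in degrees, a list of three. In form: [{"delta_pos": [dx, dy, dz], "rotation": [ax, ay, az]}, ...]. A call has 1 to 10 rows; each row is the pose to reach, as a shift and turn from the pose commanded when the call began, along the tool's axes at that moment; what a row does not reach only later rows make up. A row lasts 1/10 s, in which the tool goes at most 50 mm and 8.59 degrees, less where a joint would pass 70% of its speed; a pose out of reach is approached as far as the arm can. A call with a gripper value outside its range is refused whole. "grip" is the closure, from -1 (fully open) to 1 (shut), so that 0 is half open, set as the call begins (left out, the last holds). The fingers move at their own pace and stop on an object; "newtons" is the grip in N (left out, the last holds). Time passes only in rows, so rows that repeat a pose let the fingers close. It gives the time, the measured TCP pose, the force and the opening at its end, in the units of the state.
- robot.get_obs(): the state, without advancing time (a new reading comes with each control period).
- robot.snapshot(name): name is "side" or "top" or "wrist"; returns a dict with "frame" (420x560x3 uint8, red, green, blue), "vfov" (degrees; the focal length in pixels is half the picture's height over the tangent of half this angle, whatever the lens; pixels are square), "cx", "cy" (the principal point, pixels), "dist_coeffs" ([k1, k2, p1, p2, k3] as OpenCV has them; the pictures are not rectified), "eye" and "attitude" of the camera in the world. Camera axes: x right, y down, z forward; pixel columns grow to the right and rows downward; lengths in m; the calibration is good to about 2 mm. A picture is of the moment at which its call begins. There is no depth.
- robot.close_job(): hands the job in, once; it reports no verdict.
The state is a dict: "t": time; "joint_pos": joint angles; "qd": joint speeds; "joint_torque": joint torques, N m; "eef_pos": TCP position; "tool_rot": TCP orientation; "ft_force": force on the tool from outside, world axes, zero at the start; "torque": the same for the moment, N m; "gripper_width": finger opening in m.
Only numpy, scipy, OpenCV 4.12 (cv2) and the standard library are available. Lean on these libraries where they do the work, as an engineer would, in place of code of your own. Each camera call takes 0.05 s, during which the arm holds its last target.

## Working session

There is one attempt and no reset: what is moved stays moved. The work goes in short steps, Python scripts to look and compute and a tool call to move; the robot and the scene stay as the last step left them, time stands still between calls to the robot, and variables do not carry over. Pictures are saved under pics/ and viewed, and the job is handed in when it is done.

Besides the shell and the picture viewer there is one more tool, called after "Call:" by a JSON object that holds its "fn" and its "kwargs". step_arm: Moves the arm, as the interface text tells. Its arguments: {"type":"object","properties":{"rows":{"type":"array","items":{"type":"object","properties":{"delta_pos":{"type":"array","items":{"type":"number"}},"rotation":{"type":"array","items":{"type":"number"}}}}},"grip":{"type":"number"},"newtons":{"type":"number"}},"required":["rows"]}

```bash
mkdir -p pics; python3 - <<'E'
from station import robot
import cv2
o=robot.get_obs(); print(o); print(robot.grip_point_offset)
for n in ["top","side","wrist"]:
    s=robot.snapshot(n); cv2.imwrite(f"pics/{n}0.png",s["frame"][:,:,::-1]); print(n,{k:v for k,v in s.items() if k!="frame"})
E
```

```text
{'t': 0.0, 'joint_pos': array([ 1.21381679e+00,  3.26962644e-01, -1.93598390e-01,  1.05197917e+00,
        3.54137461e-06,  1.43660262e+00]), 'qd': array([ 0.00062625,  0.00038358, -0.00081901,  0.00019445, -0.00111517,
        0.00042763]), 'joint_torque': array([-8.69497148e-05, -4.43402839e+01,  2.62437683e+01,  1.54079479e-02,
       -3.88771809e-05, -5.78706949e-07]), 'eef_pos': array([0.12130022, 0.53586027, 0.2304861 ]), 'tool_rot': array([-3.49180259e-01, -3.12169588e+00,  2.65536220e-03]), 'ft_force': array([ 0.79281725, -0.04069147, -0.31214845]), 'torque': array([-0.02684942,  0.01098445, -0.02104433]), 'gripper_width': 0.08564469755717033}
0.0187
top {'vfov': 45.06618684783031, 'cx': 279.98877516220773, 'cy': 207.8750588828973, 'dist_coeffs': array([0.03812981, 0.        , 0.        , 0.        , 0.        ]), 'eye': array([0.38689898, 0.00217305, 1.22731555]), 'attitude': array([-2.19585621,  2.16834833, -0.09443818])}
side {'vfov': 53.81240240512013, 'cx': 278.27699456851883, 'cy': 207.01394900836345, 'dist_coeffs': array([0.02585568, 0.        , 0.        , 0.        , 0.        ]), 'eye': array([-0.09151461, -0.69227468,  0.86873742]), 'attitude': array([-2.19882956,  0.82464818, -0.34719151])}
wrist {'vfov': 62.2985925887393, 'cx': 278.3257231496959, 'cy': 205.51399930307676, 'dist_coeffs': array([-0.06304878,  0.        ,  0.        ,  0.        ,  0.        ]), 'eye': array([0.05031735, 0.5510972 , 0.37311365]), 'attitude': array([2.26707328, 1.81331249, 0.26266237])}
```

View pics/top0.png

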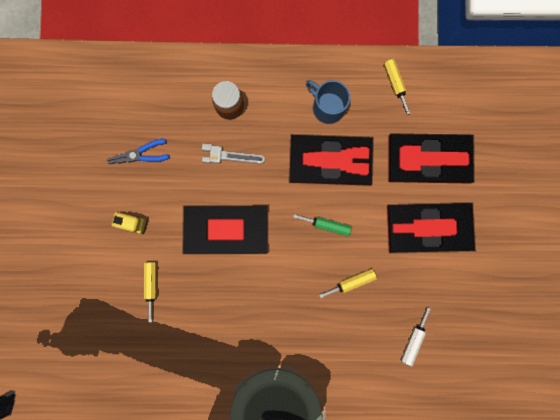

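View pics/side0.png

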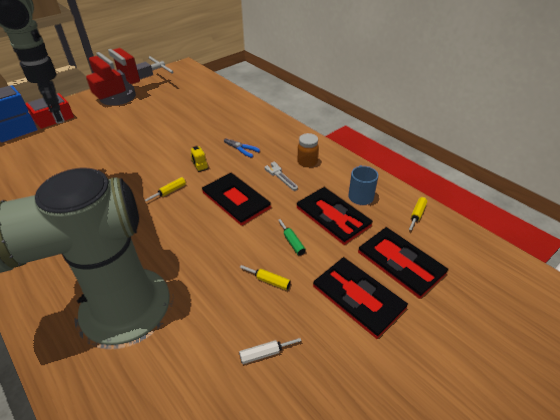

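View pics/wrist0.png

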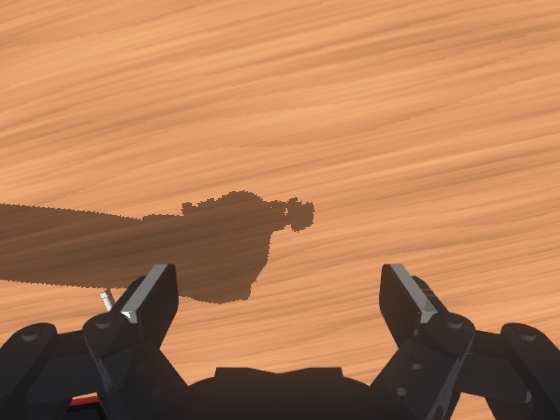

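```bash
cat > h.py <<'E'
from station import robot
import cv2, numpy as np
from scipy.spatial.transform import Rotation as R
class Cam:
    def __init__(s,n,save=None):
        d=robot.snapshot(n); s.f=d["frame"]; s.im=cv2.cvtColor(s.f,cv2.COLOR_RGB2BGR); s.hsv=cv2.cvtColor(s.im,cv2.COLOR_BGR2HSV)
        fl=210/np.tan(np.radians(d["vfov"])/2); s.K=np.array([[fl,0,d["cx"]],[0,fl,d["cy"]],[0,0,1.]]); s.D=d["dist_coeffs"]
        s.eye=np.array(d["eye"]); s.R=R.from_rotvec(d["attitude"]).as_matrix()
        if save: cv2.imwrite(f"pics/{save}.png",s.im)
    def ray(s,p):
        u=cv2.undistortPoints(np.array(p,float).reshape(-1,1,2),s.K,s.D)[:,0]
        return np.c_[u,np.ones(len(u))]@s.R.T
    def plane(s,p,z):
        r=s.ray(p); return s.eye+r*((z-s.eye[2])/r[:,2:3])
    def proj(s,P):
        P=np.array(P,float).reshape(-1,3); rv=cv2.Rodrigues(s.R.T)[0]; return cv2.projectPoints(P,rv,-s.R.T@s.eye,s.K,s.D)[0][:,0]
    def blobs(s,lo,hi,amin=60):
        m=cv2.inRange(s.hsv,np.array(lo),np.array(hi)); return m,[c for c in cv2.findContours(m,cv2.RETR_EXTERNAL,cv2.CHAIN_APPROX_NONE)[0] if cv2.contourArea(c)>amin]
def rect(P):
    (c,(w,h),a)=cv2.minAreaRect((np.array(P)[:,:2]*1000).astype(np.float32)); 
    if w<h: w,h,a=h,w,a+90
    return np.array(c)/1000,w,h,(a+90)%180-90
def move_to(pos,yaw):
    """delta in tool frame to get TCP at pos, tool pointing down, tool y axis at heading yaw (deg, mod 180)"""
    o=robot.get_obs(); T=R.from_rotvec(o["tool_rot"]).as_matrix()
    d=T.T@(np.array(pos)-o["eef_pos"])
    best=[]
    for k in (0,180):
        y=np.radians(yaw+k); Y=np.array([np.cos(y),np.sin(y),0]); Z=np.array([0,0,-1.]); X=np.cross(Y,Z)
        G=np.c_[X,Y,Z]; rv=np.degrees(R.from_matrix(T.T@G).as_rotvec()); best.append(rv)
    print("pos",o["eef_pos"].round(4),"q",o["joint_pos"].round(2),"t",o["t"],"w",o["gripper_width"]); print("delta",d.round(4),"rot options",[b.round(2) for b in best])
E
python3 - <<'E'
from h import *
c=Cam("top")
cv2.imwrite("pics/crop1.png",cv2.resize(c.im[120:300,90:370],None,fx=2.8,fy=2.8,interpolation=cv2.INTER_CUBIC))
def show(n,lo,hi,z,amin=60):
    m,b=c.blobs(lo,hi,amin)
    for k in b:
        p=k.reshape(-1,2); q=c.plane(p,z); print(n,p.mean(0).round(), *[np.round(x,4) if i==0 else round(float(x),1) for i,x in enumerate(rect(q))])
show("black",(0,0,0),(180,255,45),0.024,800)
show("red",(0,150,80),(8,255,255),0.012,200)
show("red",(172,150,80),(180,255,255),0.012,200)
show("green",(40,80,40),(85,255,255),0.013)
show("blue",(105,120,60),(125,255,255),0.010)
show("yellow",(22,150,100),(32,255,255),0.013)
show("grey",(0,0,50),(180,40,255),0.012,100)
E
```

```text
black [225. 229.] [0.4334 0.1269] 195.3 109.3 -89.3
black [431. 227.] [ 0.4439 -0.3616] 199.5 112.2 -87.8
black [331. 159.] [ 0.6038 -0.1242] 195.9 114.2 88.6
black [431. 158.] [ 0.6102 -0.3636] 200.1 114.2 89.8
red [425. 227.] [ 0.4435 -0.35  ] 155.0 40.8 -89.2
red [225. 229.] [0.4326 0.128 ] 86.6 50.4 -89.3
red [341. 160.] [ 0.6042 -0.1365] 162.7 71.2 90.0
red [431. 158.] [ 0.6136 -0.3746] 169.0 61.3 -89.4
red [231.  21.] [0.9453 0.1257] 923.9 113.8 -89.5
green [333. 226.] [ 0.4439 -0.1299] 86.7 26.4 75.2
blue [154. 158.] [0.6037 0.3046] 69.8 14.7 -89.1
blue [152. 145.] [0.6363 0.3107] 69.2 15.0 -67.3
blue [493.  28.] [ 0.9516 -0.5351] 294.6 111.9 89.7
yellow [358. 280.] [ 0.3169 -0.1902] 86.8 25.2 -66.9
yellow [150. 280.] [0.31   0.3036] 86.8 26.0 2.0
yellow [129. 223.] [0.4472 0.3601] 72.3 35.7 76.6
yellow [394.  77.] [ 0.8134 -0.2789] 86.1 27.6 20.6
grey [275. 395.] [ 0.0519 -0.0006] 215.4 112.1 -89.4
grey [413. 346.] [ 0.1646 -0.3191] 86.8 27.7 -23.3
grey [432. 241.] [ 0.4114 -0.3666] 40.9 19.1 -89.2
grey [430. 214.] [ 0.4761 -0.3649] 40.8 19.3 -89.2
grey [330. 173.] [ 0.5726 -0.1246] 41.3 19.5 -89.3
grey [431. 171.] [ 0.5804 -0.3663] 41.0 19.5 -89.3
grey [124. 157.] [0.6026 0.3758] 76.9 26.2 -74.7
grey [227. 156.] [0.6184 0.1125] 150.5 44.2 -89.2
grey [330. 146.] [ 0.6401 -0.1254] 43.9 22.2 -89.3
grey [431. 146.] [ 0.6441 -0.3667] 41.4 24.6 -89.4
grey [226.  95.] [0.7629 0.1335] 66.4 66.3 46.5
grey [512.   9.] [ 0.9833 -0.5679] 228.6 48.1 -89.9
grey [428.  22.] [ 0.951  -0.3627] 111.5 44.3 -0.1
grey [20. 18.] [0.9405 0.6371] 95.8 95.1 -88.3
```

View pics/crop1.png

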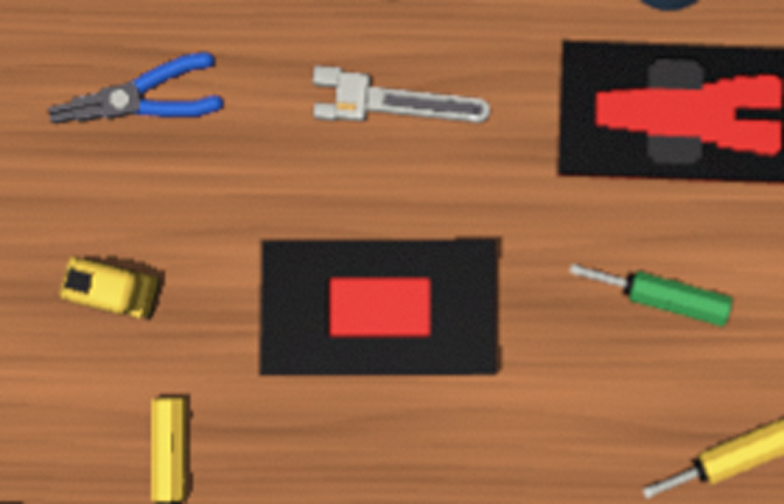

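```bash
python3 - <<'E'
from h import *
move_to([0.61,0.06,0.23],0)
o=robot.get_obs();w=robot.snapshot("wrist");T=R.from_rotvec(o["tool_rot"]).as_matrix();print(T.T@(w["eye"]-o["eef_pos"]),T.T@R.from_rotvec(w["attitude"]).as_matrix())
E
```

```text
pos [0.1214 0.5361 0.2308] q [ 1.21  0.33 -0.19  1.05 -0.    1.44] t 0.2 w 0.08566325313291893
delta [-0.5817 -0.3564  0.0011] rot options [array([-6.000e-02,  3.000e-02,  7.723e+01]), array([-4.0000e-02, -6.0000e-02, -1.0277e+02])]
[ 0.07264315 -0.00111396 -0.14250899] [[ 1.09012606e-03 -9.58328520e-01 -2.85666343e-01]
 [ 9.99999402e-01  1.01933200e-03  3.96513221e-04]
 [-8.88010842e-05 -2.85666604e-01  9.58329058e-01]]
```

Call:
{"fn": "step_arm", "kwargs": {"rows": [{"delta_pos": [-0.03, -0.022, 0], "rotation": [0, 0, 5]}, {"delta_pos": [-0.075, -0.048, 0], "rotation": [0, 0, 12]}, {"delta_pos": [-0.12, -0.077, 0], "rotation": [0, 0, 20]}, {"delta_pos": [-0.16, -0.105, 0], "rotation": [0, 0, 28]}, {"delta_pos": [-0.2, -0.135, 0], "rotation": [0, 0, 36]}, {"delta_pos": [-0.24, -0.165, 0], "rotation": [0, 0, 44]}, {"delta_pos": [-0.28, -0.195, 0], "rotation": [0, 0, 52]}, {"delta_pos": [-0.32, -0.23, 0], "rotation": [0, 0, 60]}, {"delta_pos": [-0.36, -0.26, 0], "rotation": [0, 0, 68]}, {"delta_pos": [-0.4, -0.29, 0], "rotation": [0, 0, 77]}], "grip": -0.1, "newtons": 50}}

```text
t: 1.25
eef_pos: [0.4437, 0.169, 0.2315]
tool_rot: [2.216, 2.227, 0.001]
ft_force: [-0.1, 1.3, 0.3]
gripper_width: 0.0467
```

```bash
python3 - <<'E'
from h import *
move_to([0.61,0.11,0.23],0)
E
```

```text
pos [0.4437 0.169  0.2315] q [ 0.21  0.19 -0.38  1.    0.    1.77] t 1.25 w 0.04672650848407339
delta [-0.0599  0.166   0.0015] rot options [array([ 0.02, -0.01,  0.28]), array([ 2.0000e-02,  4.0000e-02, -1.7972e+02])]
```

Call:
{"fn": "step_arm", "kwargs": {"rows": [{"delta_pos": [-0.015, 0.04, 0], "rotation": [0, 0, 0]}, {"delta_pos": [-0.03, 0.085, 0], "rotation": [0, 0, 0]}, {"delta_pos": [-0.045, 0.125, 0], "rotation": [0, 0, 0]}, {"delta_pos": [-0.06, 0.166, 0], "rotation": [0, 0, 0]}, {"delta_pos": [-0.06, 0.166, 0], "rotation": [0, 0, 0]}, {"delta_pos": [-0.06, 0.166, 0], "rotation": [0, 0, 0]}]}}

```text
t: 1.85
eef_pos: [0.6094, 0.1122, 0.2301]
tool_rot: [-2.209, -2.231, 0.002]
ft_force: [-0.5, -0.5, 0.4]
gripper_width: 0.0471
```

```bash
python3 - <<'E'
from h import *
c=Cam("wrist","w1"); print(robot.get_obs()["eef_pos"])
E
```

```text
[0.60853754 0.11278363 0.23059508]
```

View pics/w1.png

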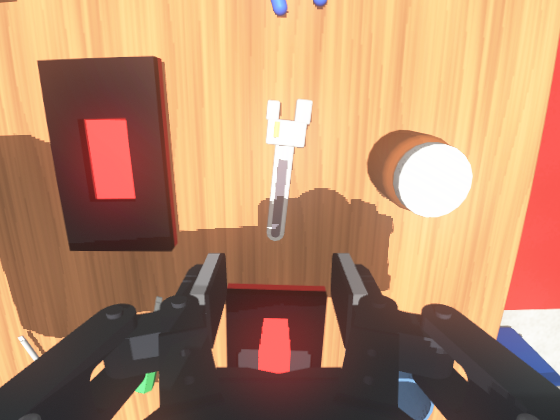

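```bash
python3 - <<'E'
from h import *
c=Cam("wrist")
m=cv2.inRange(c.hsv,(0,0,50),(180,75,255)); m[:90]=0; m[248:]=0; m[:,:255]=0; m[:,325:]=0
m=cv2.morphologyEx(m,cv2.MORPH_CLOSE,np.ones((3,3)))
n,l,st,ce=cv2.connectedComponentsWithStats(m); i=1+np.argmax(st[1:,4]); print(st[i],n)
m=np.uint8(l==i)*255
cv2.imwrite("pics/m1.png",cv2.resize(np.hstack([m[90:250,250:330],cv2.cvtColor(c.im[90:250,250:330],cv2.COLOR_BGR2GRAY)]),None,fx=3,fy=3))
k=cv2.findContours(m,cv2.RETR_EXTERNAL,cv2.CHAIN_APPROX_NONE)[0][0].reshape(-1,2)
h=k[k[:,1]>158]; P=c.plane(h,0.011); print(rect(P))
P=c.plane(k,0.011); print("all",rect(P), P.min(0),P.max(0))
E
```

```text
[ 266   99   48  142 3390] 2
(array([0.60918439, 0.08223026]), 92.87992095947266, 20.318071365356445, 84.69792175292969)
all (array([0.613367  , 0.11249786]), 153.86793518066406, 45.27313995361328, 85.18495178222656) [0.59490802 0.03616496 0.011     ] [0.6420679  0.18823101 0.011     ]
```

View pics/m1.png

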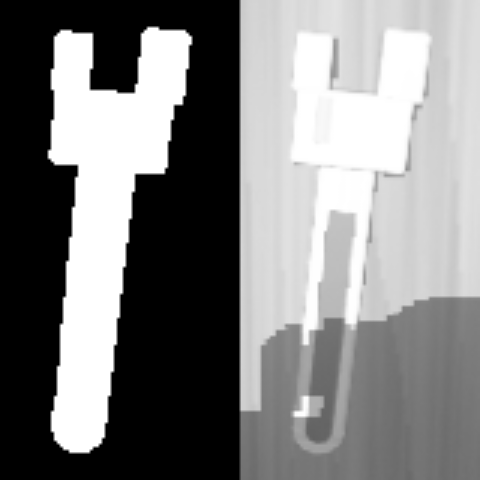

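```bash
python3 - <<'E'
from h import *
move_to([0.613,0.1205,0.003],-5)
E
```

```text
pos [0.6082 0.1131 0.2311] q [0.06 0.46 0.   1.12 0.   1.62] t 1.95 w 0.047066928415536294
delta [0.0073 0.0052 0.228 ] rot options [array([-0.08, -0.  ,  5.67]), array([ 0.0000e+00, -1.2000e-01, -1.7433e+02])]
```

Call:
{"fn": "step_arm", "kwargs": {"rows": [{"delta_pos": [0.008, 0.004, 0.03], "rotation": [0, 0, 5.5]}, {"delta_pos": [0.008, 0.004, 0.07], "rotation": [0, 0, 5.5]}, {"delta_pos": [0.008, 0.004, 0.11], "rotation": [0, 0, 5.5]}, {"delta_pos": [0.008, 0.004, 0.15], "rotation": [0, 0, 5.5]}, {"delta_pos": [0.008, 0.004, 0.18], "rotation": [0, 0, 5.5]}, {"delta_pos": [0.008, 0.004, 0.2], "rotation": [0, 0, 5.5]}, {"delta_pos": [0.008, 0.004, 0.213], "rotation": [0, 0, 5.5]}, {"delta_pos": [0.008, 0.004, 0.221], "rotation": [0, 0, 5.5]}, {"delta_pos": [0.008, 0.004, 0.226], "rotation": [0, 0, 5.5]}, {"delta_pos": [0.008, 0.004, 0.226], "rotation": [0, 0, 5.5]}]}}

```text
t: 2.95
eef_pos: [0.6134, 0.121, 0.0057]
tool_rot: [2.313, 2.125, 0.001]
ft_force: [0.3, 0.0, -0.4]
gripper_width: 0.0474
```

```bash
python3 - <<'E'
from h import *
c=Cam("wrist","w2"); move_to([0.613,0.1205,0.003],-5)
E
```

```text
pos [0.6138 0.121  0.0061] q [ 0.08  0.68 -0.24  0.65 -0.    1.73] t 3.0 w 0.04674262425547711
delta [-0.0005 -0.0007  0.0031] rot options [array([ 0.06, -0.01,  0.15]), array([ 2.0000e-02,  1.0000e-01, -1.7985e+02])]
```

View pics/w2.png

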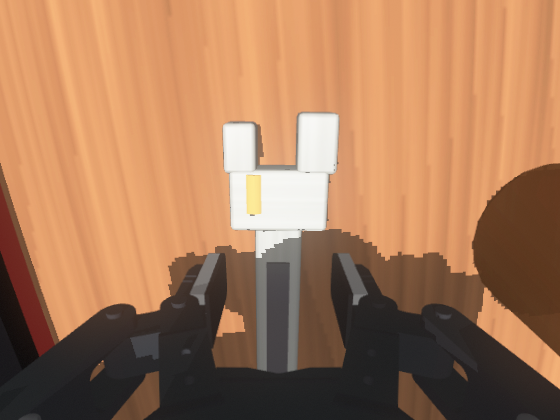

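Call:
{"fn": "step_arm", "kwargs": {"rows": [{"delta_pos": [0, 0, 0.003], "rotation": [0, 0, 0]}, {"delta_pos": [0, 0, 0.003], "rotation": [0, 0, 0]}, {"delta_pos": [0, 0, 0.003], "rotation": [0, 0, 0]}, {"delta_pos": [0, 0, 0.003], "rotation": [0, 0, 0]}, {"delta_pos": [0, 0, 0.003], "rotation": [0, 0, 0]}, {"delta_pos": [0, 0, 0.003], "rotation": [0, 0, 0]}, {"delta_pos": [0, 0, 0.003], "rotation": [0, 0, 0]}, {"delta_pos": [0, 0, 0.003], "rotation": [0, 0, 0]}], "grip": 0.9, "newtons": 50}}

```text
t: 3.8
eef_pos: [0.6139, 0.1208, 0.0029]
tool_rot: [2.313, 2.125, 0.001]
ft_force: [0.0, -0.1, 6.4]
gripper_width: 0.0186
```

Call:
{"fn": "step_arm", "kwargs": {"rows": [{"delta_pos": [0, 0, -0.003], "rotation": [0, 0, 0]}, {"delta_pos": [0, 0, -0.01], "rotation": [0, 0, 0]}, {"delta_pos": [0, 0, -0.025], "rotation": [0, 0, 0]}, {"delta_pos": [0, 0, -0.05], "rotation": [0, 0, 0]}, {"delta_pos": [0, 0, -0.08], "rotation": [0, 0, 0]}, {"delta_pos": [0, 0, -0.11], "rotation": [0, 0, 0]}, {"delta_pos": [0, 0, -0.14], "rotation": [0, 0, 0]}, {"delta_pos": [0, 0, -0.16], "rotation": [0, 0, 0]}, {"delta_pos": [0, 0, -0.17], "rotation": [0, 0, 0]}, {"delta_pos": [0, 0, -0.17], "rotation": [0, 0, 0]}]}}

```text
t: 4.8
eef_pos: [0.6143, 0.1209, 0.1744]
tool_rot: [2.312, 2.124, 0.004]
ft_force: [0.1, -0.1, -1.8]
gripper_width: 0.0182
```

```bash
python3 - <<'E'
from h import *
c=Cam("wrist","w3"); move_to([0.613,-0.366,0.17],0)
E
```

```text
pos [0.6134 0.1208 0.1727] q [ 0.08  0.5  -0.07  0.99  0.    1.73] t 4.85 w 0.01817575318507248
delta [-0.4851  0.0408  0.0027] rot options [array([ 0.05, -0.01, -4.86]), array([-1.0000e-02, -8.0000e-02,  1.7514e+02])]
```

View pics/w3.png

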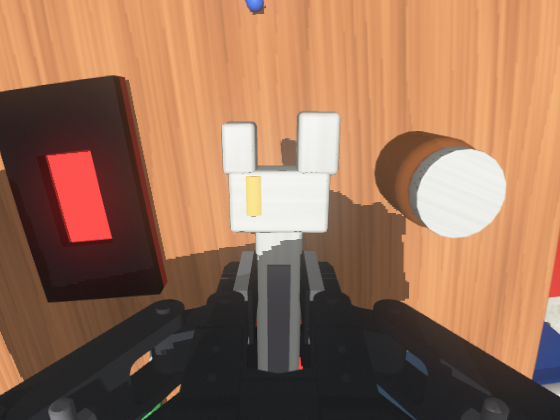

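Call:
{"fn": "step_arm", "kwargs": {"rows": [{"delta_pos": [-0.02, 0.002, 0], "rotation": [0, 0, 0]}, {"delta_pos": [-0.055, 0.005, 0], "rotation": [0, 0, 0]}, {"delta_pos": [-0.1, 0.009, 0], "rotation": [0, 0, -1]}, {"delta_pos": [-0.145, 0.013, 0], "rotation": [0, 0, -2]}, {"delta_pos": [-0.19, 0.017, 0], "rotation": [0, 0, -3]}, {"delta_pos": [-0.235, 0.021, 0], "rotation": [0, 0, -4]}, {"delta_pos": [-0.28, 0.025, 0], "rotation": [0, 0, -5]}, {"delta_pos": [-0.325, 0.028, 0], "rotation": [0, 0, -5]}, {"delta_pos": [-0.37, 0.032, 0], "rotation": [0, 0, -5]}, {"delta_pos": [-0.41, 0.035, 0], "rotation": [0, 0, -5]}]}}

```text
t: 5.85
eef_pos: [0.6122, -0.2925, 0.1701]
tool_rot: [-2.218, -2.221, 0.001]
ft_force: [0.4, -0.2, -1.2]
gripper_width: 0.0181
```

Call:
{"fn": "step_arm", "kwargs": {"rows": [{"delta_pos": [-0.03, 0, 0], "rotation": [0, 0, 0]}, {"delta_pos": [-0.05, 0, 0], "rotation": [0, 0, 0]}, {"delta_pos": [-0.065, 0, 0], "rotation": [0, 0, 0]}, {"delta_pos": [-0.072, 0, 0], "rotation": [0, 0, 0]}, {"delta_pos": [-0.072, 0, 0], "rotation": [0, 0, 0]}, {"delta_pos": [-0.072, 0, 0], "rotation": [0, 0, 0]}]}}

```text
t: 6.45
eef_pos: [0.6137, -0.3615, 0.1719]
tool_rot: [-2.217, -2.224, -0.0]
ft_force: [0.0, 0.3, -2.7]
gripper_width: 0.0184
```

```bash
python3 - <<'E'
from h import *
c=Cam("wrist","w4"); move_to([0.613,-0.366,0.17],0)
E
```

```text
pos [ 0.6138 -0.3613  0.1721] q [-0.64  0.67  0.22  1.12  0.    0.93] t 6.5 w 0.01796691939279915
delta [-0.0047 -0.0008  0.0021] rot options [array([-0.02, -0.04,  0.22]), array([ 7.0000e-02, -4.0000e-02, -1.7978e+02])]
```

View pics/w4.png

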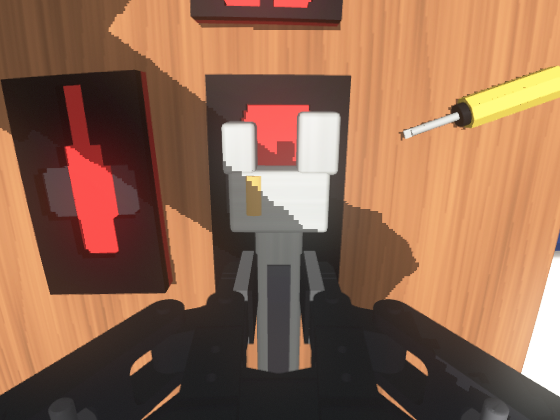

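```bash
cat >> h.py <<'E'
def poly(c,roi,lo,hi,z,close=5,eps=0.02):
    "largest blob in roi -> quad px + world"
    x0,y0,x1,y1=roi; m=cv2.inRange(c.hsv,np.array(lo),np.array(hi)); n=np.zeros_like(m); n[y0:y1,x0:x1]=m[y0:y1,x0:x1]
    n=cv2.morphologyEx(n,cv2.MORPH_CLOSE,np.ones((close,close))); k=max(cv2.findContours(n,cv2.RETR_EXTERNAL,cv2.CHAIN_APPROX_NONE)[0],key=cv2.contourArea)
    a=cv2.approxPolyDP(cv2.convexHull(k),eps*cv2.arcLength(k,True),True).reshape(-1,2); return a,c.plane(a,z),k.reshape(-1,2)
E
python3 - <<'E'
from h import *
c=Cam("wrist")
print("black corner cls",c.hsv[85,225],c.hsv[180,20],c.hsv[150,215])
a,P,k=poly(c,(190,60,360,250),(0,0,0),(180,255,60),0.024); print(a.tolist(),P.round(4))
P=c.plane([[207,75],[350,76],[213,270],[342,235]],0.024);print("front corners, sides",P.round(4))
print("red front",c.plane([[246,105],[309,105]],0.012).round(4))
a,P,k=poly(c,(0,50,175,300),(0,0,0),(180,255,60),0.024); print("sd tray",a.tolist(),P.round(4))
z=robot.get_obs()["eef_pos"][2]-0.003
print("wrench head back edge top",c.plane([[230,232],[327,232],[223,124],[339,113]],z+0.014).round(4), "handle",c.plane([[256,236],[301,236],[258,365],[299,368]],z+0.011).round(4))
E
```

```text
black corner cls [ 8 73 80] [ 13 136 229] [ 8 64 60]
[[207, 106], [254, 249], [214, 249]] [[ 0.5555 -0.2924  0.024 ]
 [ 0.5918 -0.4175  0.024 ]
 [ 0.5554 -0.4177  0.024 ]]
front corners, sides [[ 0.5566 -0.2684  0.024 ]
 [ 0.6701 -0.2686  0.024 ]
 [ 0.5534 -0.4389  0.024 ]
 [ 0.671  -0.4035  0.024 ]]
red front [[ 0.5861 -0.2917  0.012 ]
 [ 0.6391 -0.2914  0.012 ]]
sd tray [[0, 80], [139, 72], [164, 292], [105, 290]] [[ 0.3825 -0.2688  0.024 ]
 [ 0.502  -0.2656  0.024 ]
 [ 0.5051 -0.4627  0.024 ]
 [ 0.4475 -0.4617  0.024 ]]
wrench head back edge top [[ 0.594  -0.3402  0.1833]
 [ 0.6332 -0.34    0.1833]
 [ 0.5928 -0.2975  0.1833]
 [ 0.6356 -0.2933  0.1833]] handle [[ 0.6043 -0.343   0.1803]
 [ 0.6229 -0.3429  0.1803]
 [ 0.6042 -0.4088  0.1803]
 [ 0.6237 -0.4105  0.1803]]
```

Call:
{"fn": "step_arm", "kwargs": {"rows": [{"delta_pos": [-0.007, 0, 0.01], "rotation": [0, 0, 0]}, {"delta_pos": [-0.007, 0, 0.035], "rotation": [0, 0, 0]}, {"delta_pos": [-0.007, 0, 0.065], "rotation": [0, 0, 0]}, {"delta_pos": [-0.007, 0, 0.09], "rotation": [0, 0, 0]}, {"delta_pos": [-0.007, 0, 0.105], "rotation": [0, 0, 0]}, {"delta_pos": [-0.007, 0, 0.115], "rotation": [0, 0, 0]}, {"delta_pos": [-0.007, 0, 0.12], "rotation": [0, 0, 0]}, {"delta_pos": [-0.007, 0, 0.12], "rotation": [0, 0, 0]}, {"delta_pos": [-0.007, 0, 0.12], "rotation": [0, 0, 0]}]}}

```text
t: 7.45
eef_pos: [0.6144, -0.3702, 0.0535]
tool_rot: [2.217, 2.223, 0.0]
ft_force: [-0.2, -0.9, -1.9]
gripper_width: 0.018
```

```bash
python3 - <<'E'
from h import *
c=Cam("wrist","w5"); move_to([0.613,-0.3685,0.015],0)
E
```

```text
pos [ 0.6145 -0.3703  0.0537] q [-0.65  0.77  0.09  0.89  0.    0.92] t 7.5 w 0.01805858088508872
delta [ 0.0018 -0.0015  0.0387] rot options [array([0.1 , 0.08, 0.14]), array([-1.2000e-01,  1.6000e-01, -1.7986e+02])]
```

View pics/w5.png

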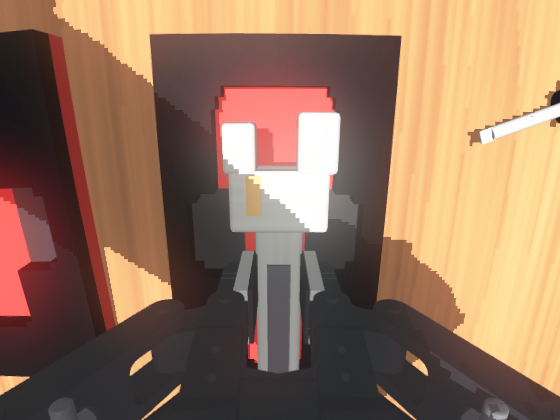

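Call:
{"fn": "step_arm", "kwargs": {"rows": [{"delta_pos": [0.001, -0.001, 0.008], "rotation": [0, 0, 0]}, {"delta_pos": [0.001, -0.001, 0.015], "rotation": [0, 0, 0]}, {"delta_pos": [0.001, -0.001, 0.021], "rotation": [0, 0, 0]}, {"delta_pos": [0.001, -0.001, 0.026], "rotation": [0, 0, 0]}, {"delta_pos": [0.001, -0.001, 0.03], "rotation": [0, 0, 0]}, {"delta_pos": [0.001, -0.001, 0.033], "rotation": [0, 0, 0]}, {"delta_pos": [0.001, -0.001, 0.035], "rotation": [0, 0, 0]}, {"delta_pos": [0.001, -0.001, 0.037], "rotation": [0, 0, 0]}, {"delta_pos": [0.001, -0.001, 0.037], "rotation": [0, 0, 0]}]}}

```text
t: 8.4
eef_pos: [0.6127, -0.3687, 0.0152]
tool_rot: [-2.219, -2.224, -0.0]
ft_force: [1.2, -0.4, -1.6]
gripper_width: 0.018
```

```bash
python3 - <<'E'
from h import *
c=Cam("wrist","w6"); move_to([0.613,-0.3685,0.015],0);print(robot.get_obs()["ft_force"])
E
```

```text
pos [ 0.6127 -0.3688  0.0153] q [-0.64  0.81  0.06  0.82 -0.    0.92] t 8.45 w 0.018212999070362442
delta [0.0003 0.0003 0.0003] rot options [array([0.  , 0.01, 0.14]), array([-1.0000e-02,  0.0000e+00, -1.7986e+02])]
[ 0.5508117   0.77728244 -1.28911059]
```

View pics/w6.png

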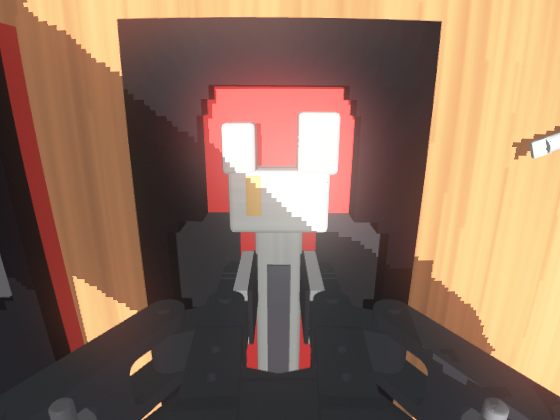

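Call:
{"fn": "step_arm", "kwargs": {"rows": [{"delta_pos": [0, 0, 0.001], "rotation": [0, 0, 0]}, {"delta_pos": [0, 0, 0.0015], "rotation": [0, 0, 0]}, {"delta_pos": [0, 0, 0.002], "rotation": [0, 0, 0]}, {"delta_pos": [0, 0, 0.002], "rotation": [0, 0, 0]}]}}

```text
t: 8.85
eef_pos: [0.6129, -0.3689, 0.0149]
tool_rot: [2.218, 2.224, 0.0]
ft_force: [-3.1, 0.9, 8.1]
gripper_width: 0.0181
```

Call:
{"fn": "step_arm", "kwargs": {"rows": [{"delta_pos": [0, 0, 0.0015], "rotation": [0, 0, 0]}, {"delta_pos": [0, 0, 0.001], "rotation": [0, 0, 0]}, {"delta_pos": [0, 0, 0], "rotation": [0, 0, 0]}, {"delta_pos": [0, 0, 0], "rotation": [0, 0, 0]}, {"delta_pos": [0, 0, 0], "rotation": [0, 0, 0]}], "grip": 0.1}}

```text
t: 9.35
eef_pos: [0.6127, -0.3687, 0.0132]
tool_rot: [2.219, 2.224, 0.0]
ft_force: [0.6, -0.2, -0.7]
gripper_width: 0.0382
```

Call:
{"fn": "step_arm", "kwargs": {"rows": [{"delta_pos": [0, 0, -0.005], "rotation": [0, 0, 0]}, {"delta_pos": [0, 0, -0.02], "rotation": [0, 0, 0]}, {"delta_pos": [0, 0, -0.04], "rotation": [0, 0, 0]}, {"delta_pos": [0, 0, -0.08], "rotation": [0, 0, 0]}, {"delta_pos": [0, 0, -0.12], "rotation": [0, 0, 0]}, {"delta_pos": [0, 0, -0.16], "rotation": [0, 0, 0]}, {"delta_pos": [0, 0, -0.19], "rotation": [0, 0, 0]}, {"delta_pos": [0, 0, -0.2], "rotation": [0, 0, 0]}, {"delta_pos": [0, 0, -0.2], "rotation": [0, 0, 0]}]}}

```text
t: 10.25
eef_pos: [0.6136, -0.3694, 0.2162]
tool_rot: [2.215, 2.221, 0.001]
ft_force: [0.1, 0.0, -0.3]
gripper_width: 0.0385
```

```bash
python3 - <<'E'
from h import *
c=Cam("wrist","w7"); t=Cam("top"); cv2.imwrite("pics/t7.png",cv2.resize(t.im[120:300,280:500],None,fx=3,fy=3)); move_to([0.61,0.33,0.22],0)
E
```

```text
pos [ 0.6121 -0.3683  0.2122] q [-0.64  0.66  0.3   1.21 -0.    0.92] t 10.35 w 0.03880330816271397
delta [ 6.983e-01 -4.000e-04 -7.200e-03] rot options [array([-0.07, -0.05,  0.14]), array([ 8.0000e-02, -1.1000e-01, -1.7986e+02])]
```

View pics/w7.png

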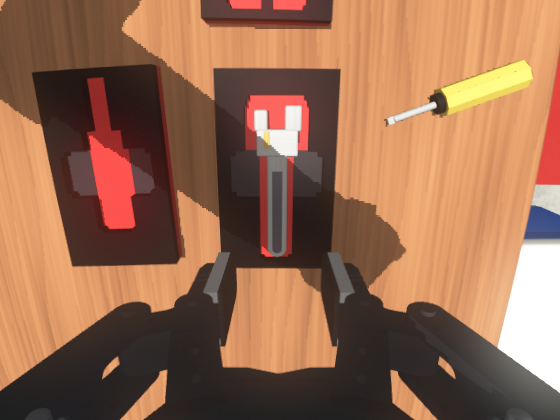

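```bash
python3 - <<'E'
from h import *
c=Cam("wrist")
P=c.plane([[37,72],[159,66],[177,264],[72,266]],0.024); print(P.round(4),P.mean(0).round(4))
a,P,k=poly(c,(30,60,180,270),(0,150,80),(8,255,255),0.012); print(a.tolist(),P.round(4),rect(c.plane(k,0.012)))
cv2.imwrite("pics/sd.png",cv2.resize(c.im[50:280,20:200],None,fx=3,fy=2.6))
E
```

```text
[[ 0.3875 -0.2666  0.024 ]
 [ 0.5038 -0.2641  0.024 ]
 [ 0.5054 -0.4597  0.024 ]
 [ 0.3901 -0.4638  0.024 ]] [ 0.4467 -0.3635  0.024 ]
[[88, 80], [104, 79], [151, 196], [130, 235], [104, 235], [68, 196], [61, 160]] [[ 0.4298 -0.2743  0.012 ]
 [ 0.4457 -0.2737  0.012 ]
 [ 0.4807 -0.3888  0.012 ]
 [ 0.4534 -0.4321  0.012 ]
 [ 0.4247 -0.4323  0.012 ]
 [ 0.3918 -0.389   0.012 ]
 [ 0.3906 -0.3511  0.012 ]] (array([ 0.43034323, -0.35514438]), 159.48287963867188, 87.65751647949219, -80.0604362487793)
```

View pics/sd.png

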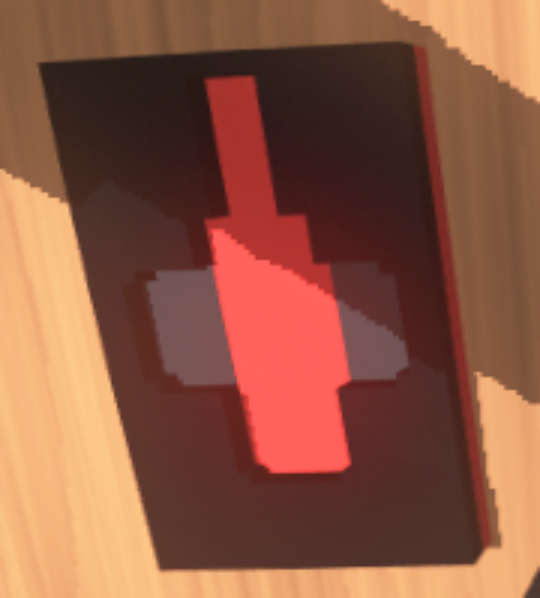

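Call:
{"fn": "step_arm", "kwargs": {"rows": [{"delta_pos": [0.03, 0, 0], "rotation": [0, 0, 0]}, {"delta_pos": [0.08, 0, 0], "rotation": [0, 0, 0]}, {"delta_pos": [0.13, 0, 0], "rotation": [0, 0, 0]}, {"delta_pos": [0.18, 0, 0], "rotation": [0, 0, 0]}, {"delta_pos": [0.22, 0, 0], "rotation": [0, 0, 0]}, {"delta_pos": [0.24, 0, 0], "rotation": [0, 0, 0]}, {"delta_pos": [0.24, 0, 0], "rotation": [0, 0, 0]}, {"delta_pos": [0.24, 0, 0], "rotation": [0, 0, 0]}]}}

```text
t: 11.2
eef_pos: [0.6114, -0.1284, 0.2118]
tool_rot: [-2.216, -2.224, 0.002]
ft_force: [1.2, -0.8, 0.3]
gripper_width: 0.0386
```

```bash
python3 - <<'E'
from h import *
c=Cam("wrist","w8"); move_to([0.61,0.33,0.22],0)
E
```

```text
pos [ 0.6115 -0.1292  0.212 ] q [-0.33  0.48 -0.01  1.08 -0.    1.24] t 11.25 w 0.03832496549621532
delta [ 0.4592 -0.0006 -0.0079] rot options [array([-0.11, -0.01,  0.12]), array([ 1.0000e-02, -1.7000e-01, -1.7988e+02])]
```

View pics/w8.png

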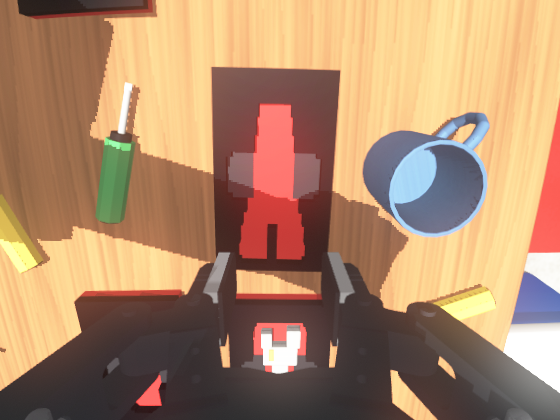

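Pliers tray rim corners at about (213,67),(339,71),(331,271),(216,269); the green screwdriver is at (116,180).

```bash
python3 - <<'E'
from h import *
c=Cam("wrist")
P=c.plane([[213,67],[339,71],[331,271],[216,269]],0.024); print(P.round(4),P.mean(0).round(4))
a,P,k=poly(c,(225,90,325,275),(0,150,60),(8,255,255),0.012,3); print(a.tolist(),P.round(4),rect(c.plane(k,0.012)))
E
```

```text
[[ 0.5522 -0.0265  0.024 ]
 [ 0.6654 -0.0296  0.024 ]
 [ 0.6671 -0.2279  0.024 ]
 [ 0.5457 -0.2261  0.024 ]] [ 0.6076 -0.1276  0.024 ]
[[226, 156], [324, 192], [301, 258], [238, 252]] [[ 0.5593 -0.1087  0.012 ]
 [ 0.6577 -0.1451  0.012 ]
 [ 0.6359 -0.2186  0.012 ]
 [ 0.5681 -0.2118  0.012 ]] (array([ 0.5970119 , -0.17132043]), 104.6318588256836, 102.21769714355469, -14.614608764648438)
```

Call:
{"fn": "step_arm", "kwargs": {"rows": [{"delta_pos": [0.03, 0, 0], "rotation": [0, 0, 0]}, {"delta_pos": [0.08, 0, 0], "rotation": [0, 0, 0]}, {"delta_pos": [0.13, 0, 0], "rotation": [0, 0, 0]}, {"delta_pos": [0.18, 0, 0], "rotation": [0, 0, 0]}, {"delta_pos": [0.23, 0, 0], "rotation": [0, 0, 0]}, {"delta_pos": [0.28, 0, 0], "rotation": [0, 0, 0]}, {"delta_pos": [0.33, 0, 0], "rotation": [0, 0, 0]}, {"delta_pos": [0.38, 0, 0], "rotation": [0, 0, 0]}, {"delta_pos": [0.43, 0, 0], "rotation": [0, 0, 0]}, {"delta_pos": [0.46, 0, 0], "rotation": [0, 0, 0]}], "grip": -0.4}}

```text
t: 12.3
eef_pos: [0.6112, 0.3335, 0.2125]
tool_rot: [-2.218, -2.224, -0.0]
ft_force: [0.3, -0.8, 0.2]
gripper_width: 0.0597
```

Call:
{"fn": "step_arm", "kwargs": {"rows": [{"delta_pos": [0.01, 0, 0], "rotation": [0, 0, 0]}, {"delta_pos": [0.01, 0, 0], "rotation": [0, 0, 0]}, {"delta_pos": [0.01, 0, 0], "rotation": [0, 0, 0]}]}}

```text
t: 12.6
eef_pos: [0.6114, 0.3394, 0.2128]
tool_rot: [2.221, 2.222, -0.002]
ft_force: [1.0, -1.2, -0.7]
gripper_width: 0.0597
```

```bash
python3 - <<'E'
from h import *
c=Cam("wrist","w9"); move_to([0.61,0.34,0.22],0)
E
```

```text
pos [0.6115 0.3391 0.213 ] q [ 0.4   0.62  0.24  1.19 -0.    1.97] t 12.65 w 0.05964248141723475
delta [ 0.0009 -0.0015 -0.007 ] rot options [array([-0.03,  0.05, -0.  ]), array([8.0e-02, 4.0e-02, 1.8e+02])]
```

View pics/w9.png

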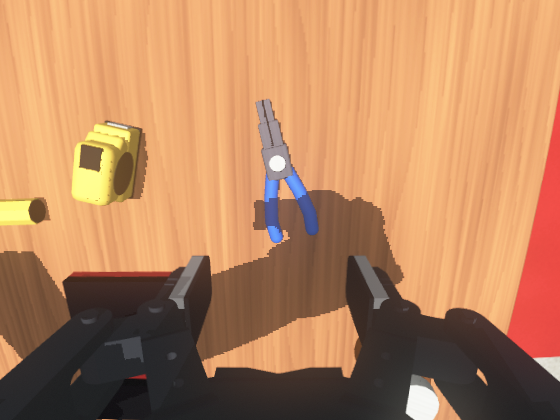

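```bash
python3 - <<'E'
from h import *
c=Cam("wrist")
P=c.plane([[277,163],[264,101],[277,241],[313,234]],0.014); print(P.round(4))
m=(P[2]+P[3])/2; d=P[1]-m; print(np.linalg.norm(d[:2]),np.degrees(np.arctan2(d[1],d[0])), np.degrees(np.arctan2(*(P[1]-P[0])[[1,0]])))
# joint block dark edges
cv2.imwrite("pics/pl.png",cv2.resize(c.im[90:250,235:335],None,fx=4,fy=3.6,interpolation=cv2.INTER_CUBIC))
E
```

```text
[[0.61   0.3528 0.014 ]
 [0.5977 0.412  0.014 ]
 [0.61   0.2696 0.014 ]
 [0.6479 0.2776 0.014 ]]
0.1419170730753056 102.71869366503442 101.72977519889233
```

View pics/pl.png

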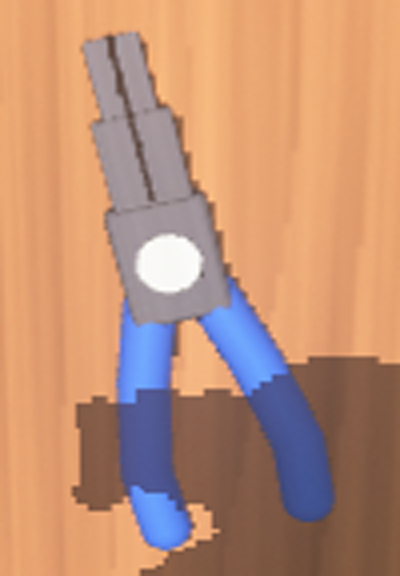

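```bash
python3 - <<'E'
from h import *
move_to([0.610,0.353,0.003],12.3)
E
```

```text
pos [0.6115 0.3391 0.2133] q [ 0.4   0.62  0.24  1.19 -0.    1.97] t 12.7 w 0.05991410971189888
delta [ 0.014  -0.0015  0.2103] rot options [array([ -0.02,   0.03, -12.32]), array([5.0000e-02, 2.0000e-02, 1.6768e+02])]
```

Call:
{"fn": "step_arm", "kwargs": {"rows": [{"delta_pos": [0.014, -0.0015, 0.03], "rotation": [0, 0, -6]}, {"delta_pos": [0.014, -0.0015, 0.07], "rotation": [0, 0, -12.3]}, {"delta_pos": [0.014, -0.0015, 0.11], "rotation": [0, 0, -12.3]}, {"delta_pos": [0.014, -0.0015, 0.14], "rotation": [0, 0, -12.3]}, {"delta_pos": [0.014, -0.0015, 0.165], "rotation": [0, 0, -12.3]}, {"delta_pos": [0.014, -0.0015, 0.183], "rotation": [0, 0, -12.3]}, {"delta_pos": [0.014, -0.0015, 0.195], "rotation": [0, 0, -12.3]}, {"delta_pos": [0.014, -0.0015, 0.203], "rotation": [0, 0, -12.3]}, {"delta_pos": [0.014, -0.0015, 0.207], "rotation": [0, 0, -12.3]}, {"delta_pos": [0.014, -0.0015, 0.207], "rotation": [0, 0, -12.3]}]}}

```text
t: 13.7
eef_pos: [0.6097, 0.3551, 0.0066]
tool_rot: [1.968, 2.449, 0.0]
ft_force: [0.3, 0.9, 0.4]
gripper_width: 0.0597
```

```bash
python3 - <<'E'
from h import *
c=Cam("wrist","w10"); move_to([0.61,0.353,0.003],12.3)
E
```

```text
pos [0.6099 0.3553 0.007 ] q [ 0.42  0.8   0.02  0.79 -0.    1.78] t 13.75 w 0.05987328479302512
delta [-0.0023 -0.0004  0.004 ] rot options [array([ 0.06, -0.01,  0.12]), array([ 1.0000e-02,  9.0000e-02, -1.7988e+02])]
```

View pics/w10.png

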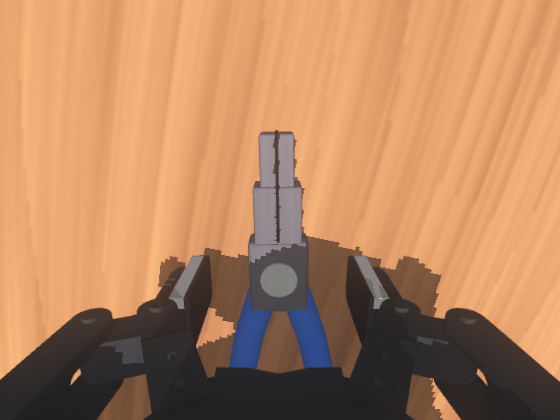

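```bash
python3 - <<'E'
from h import *
c=Cam("wrist"); print(c.plane([[278,280]],0.014),robot.get_obs()["eef_pos"])
E
```

```text
[[0.60994718 0.35263085 0.014     ]] [0.61005529 0.35551391 0.00727124]
```

Call:
{"fn": "step_arm", "kwargs": {"rows": [{"delta_pos": [-0.002, 0, 0.002], "rotation": [0, 0, 0]}, {"delta_pos": [-0.002, 0, 0.004], "rotation": [0, 0, 0]}, {"delta_pos": [-0.002, 0, 0.004], "rotation": [0, 0, 0]}]}}

```text
t: 14.1
eef_pos: [0.6097, 0.3533, 0.0022]
tool_rot: [-1.968, -2.449, 0.0]
ft_force: [-0.9, -1.0, -0.0]
gripper_width: 0.0598
```

Call:
{"fn": "step_arm", "kwargs": {"rows": [{"delta_pos": [0, 0, 0], "rotation": [0, 0, 0]}, {"delta_pos": [0, 0, 0], "rotation": [0, 0, 0]}, {"delta_pos": [0, 0, 0], "rotation": [0, 0, 0]}, {"delta_pos": [0, 0, 0], "rotation": [0, 0, 0]}, {"delta_pos": [0, 0, 0], "rotation": [0, 0, 0]}, {"delta_pos": [0, 0, 0], "rotation": [0, 0, 0]}, {"delta_pos": [0, 0, 0], "rotation": [0, 0, 0]}, {"delta_pos": [0, 0, 0], "rotation": [0, 0, 0]}], "grip": 0.9, "newtons": 50}}

```text
t: 14.9
eef_pos: [0.6101, 0.3534, 0.0028]
tool_rot: [1.967, 2.449, 0.001]
ft_force: [-1.5, -1.0, 5.0]
gripper_width: 0.0248
```

Call:
{"fn": "step_arm", "kwargs": {"rows": [{"delta_pos": [0, 0, -0.003], "rotation": [0, 0, 0]}, {"delta_pos": [0, 0, -0.01], "rotation": [0, 0, 0]}, {"delta_pos": [0, 0, -0.025], "rotation": [0, 0, 0]}, {"delta_pos": [0, 0, -0.05], "rotation": [0, 0, 0]}, {"delta_pos": [0, 0, -0.08], "rotation": [0, 0, 0]}, {"delta_pos": [0, 0, -0.11], "rotation": [0, 0, 0]}, {"delta_pos": [0, 0, -0.14], "rotation": [0, 0, 0]}, {"delta_pos": [0, 0, -0.16], "rotation": [0, 0, 0]}, {"delta_pos": [0, 0, -0.17], "rotation": [0, 0, 0]}, {"delta_pos": [0, 0, -0.17], "rotation": [0, 0, 0]}]}}

```text
t: 15.9
eef_pos: [0.6108, 0.3538, 0.1746]
tool_rot: [1.967, 2.448, 0.005]
ft_force: [0.2, 0.3, -1.8]
gripper_width: 0.0248
```

```bash
python3 - <<'E'
from h import *
c=Cam("wrist","w11"); print(c.plane([[278,280]],robot.get_obs()["eef_pos"][2]-.003+.014)); move_to([0.608,-0.1275,0.175],0)
E
```

```text
[[0.61050848 0.35226275 0.18376033]]
pos [0.61   0.3534 0.1728] q [0.42 0.66 0.19 1.11 0.   1.77] t 15.95 w 0.024560385365595128
delta [-0.4692 -0.1055 -0.0024] rot options [array([ 0.05, -0.02, 12.44]), array([ 3.0000e-02,  7.0000e-02, -1.6756e+02])]
```

View pics/w11.png

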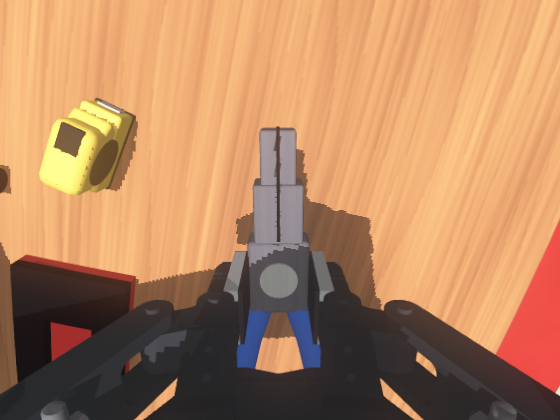

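Call:
{"fn": "step_arm", "kwargs": {"rows": [{"delta_pos": [-0.02, -0.004, 0], "rotation": [0, 0, 0]}, {"delta_pos": [-0.055, -0.012, 0], "rotation": [0, 0, 1]}, {"delta_pos": [-0.1, -0.022, 0], "rotation": [0, 0, 3]}, {"delta_pos": [-0.145, -0.032, 0], "rotation": [0, 0, 5]}, {"delta_pos": [-0.19, -0.043, 0], "rotation": [0, 0, 7]}, {"delta_pos": [-0.235, -0.053, 0], "rotation": [0, 0, 9]}, {"delta_pos": [-0.28, -0.063, 0], "rotation": [0, 0, 11]}, {"delta_pos": [-0.325, -0.073, 0], "rotation": [0, 0, 13]}, {"delta_pos": [-0.37, -0.083, 0], "rotation": [0, 0, 13.4]}, {"delta_pos": [-0.41, -0.092, 0], "rotation": [0, 0, 13.4]}]}}

```text
t: 16.95
eef_pos: [0.6069, -0.0688, 0.1705]
tool_rot: [-2.239, -2.2, 0.003]
ft_force: [0.3, 0.5, -2.1]
gripper_width: 0.0254
```

```bash
python3 - <<'E'
from h import *
move_to([0.608,-0.1275,0.14],-1)
E
```

```text
pos [ 0.6069 -0.0688  0.1705] q [-0.23  0.48 -0.11  0.98 -0.    1.35] t 16.95 w 0.025393946100695328
delta [-0.0586  0.0022  0.0305] rot options [array([-0.17, -0.03, -0.01]), array([-4.0000e-02,  2.6000e-01,  1.7999e+02])]
```

Call:
{"fn": "step_arm", "kwargs": {"rows": [{"delta_pos": [-0.025, 0.001, 0.01], "rotation": [0, 0, 0]}, {"delta_pos": [-0.045, 0.002, 0.025], "rotation": [0, 0, 0]}, {"delta_pos": [-0.055, 0.002, 0.04], "rotation": [0, 0, 0]}, {"delta_pos": [-0.058, 0.002, 0.05], "rotation": [0, 0, 0]}, {"delta_pos": [-0.058, 0.002, 0.055], "rotation": [0, 0, 0]}, {"delta_pos": [-0.058, 0.002, 0.055], "rotation": [0, 0, 0]}, {"delta_pos": [-0.058, 0.002, 0.055], "rotation": [0, 0, 0]}]}}

```text
t: 17.65
eef_pos: [0.6095, -0.124, 0.1175]
tool_rot: [-2.239, -2.204, -0.0]
ft_force: [0.4, -0.3, -1.7]
gripper_width: 0.0252
```

```bash
python3 - <<'E'
from h import *
c=Cam("wrist","w12"); move_to([0.608,-0.1275,0.1],-1)
E
```

```text
pos [ 0.6098 -0.1242  0.1179] q [-0.32  0.55 -0.15  0.87  0.    1.27] t 17.7 w 0.024947460539254243
delta [-0.0034 -0.0017  0.0179] rot options [array([0.05, 0.01, 0.11]), array([-1.0000e-02,  7.0000e-02, -1.7989e+02])]
```

View pics/w12.png

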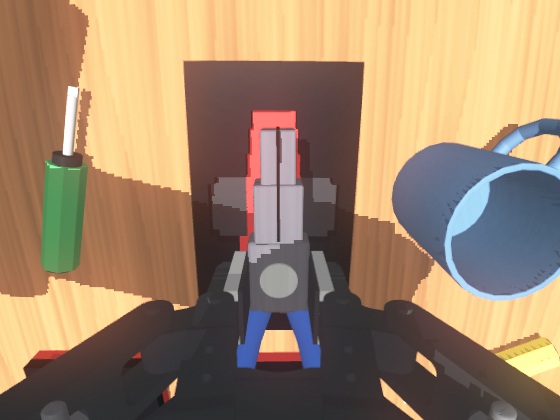

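```bash
python3 - <<'E'
from h import *
c=Cam("wrist")
for r in (70,120,200,260,290): 
    row=c.im[r].astype(int).max(1); L=[x for x in range(170,215) if row[x]<70 and row[x-1]>=70][:1]; Rr=[x for x in range(380,330,-1) if row[x]<70 and row[x+1]>=70][:1]
    if L and Rr: print(r,L,Rr,c.plane([[L[0],r],[Rr[0],r]],0.024).round(4).tolist())
for x in (200,230,320,350):
    col=c.im[:,x].astype(int).max(1); r=[y for y in range(50,90) if col[y]<70][:1]; print(x,r,c.plane([[x,r[0]]],0.024).round(4))
print("red front",c.plane([[252,111],[296,111]],0.012).round(4))
z=robot.get_obs()["eef_pos"][2]-.003+.014
P=c.plane([[278,281],[262,130],[296,130]],z); print(P.round(4))
E
```

```text
260 [196] [349] [[0.5476, -0.1646, 0.024], [0.662, -0.1663, 0.024]]
290 [198] [348] [[0.5469, -0.19, 0.024], [0.6625, -0.1917, 0.024]]Traceback (most recent call last):
  File "<stdin>", line 7, in <module>
IndexError: list index out of range
```

```bash
python3 - <<'E'
from h import *
c=Cam("wrist")
print(c.plane([[185,62],[363,62.5],[196,260],[349.5,260],[198,290],[348.5,290]],0.024).round(4))
print("red front",c.plane([[252,111],[297,111]],0.012).round(4), "scoop", c.plane([[212,178],[335,178],[213,236],[333,236]],0.012).round(4))
z=robot.get_obs()["eef_pos"][2]-.003+.014
P=c.plane([[278,281],[262,130],[296,130]],z); print(P.round(4))
E
```

```text
[[ 0.5515 -0.0263  0.024 ]
 [ 0.6656 -0.0283  0.024 ]
 [ 0.5477 -0.1648  0.024 ]
 [ 0.6626 -0.1666  0.024 ]
 [ 0.547  -0.1903  0.024 ]
 [ 0.6631 -0.192   0.024 ]]
red front [[ 0.5926 -0.0581  0.012 ]
 [ 0.6239 -0.0586  0.012 ]] scoop [[ 0.5617 -0.1051  0.012 ]
 [ 0.6516 -0.1064  0.012 ]
 [ 0.5594 -0.1504  0.012 ]
 [ 0.6515 -0.1518  0.012 ]]
[[ 0.6096 -0.1252  0.1291]
 [ 0.6046 -0.0625  0.1291]
 [ 0.6172 -0.0627  0.1291]]
```

Call:
{"fn": "step_arm", "kwargs": {"rows": [{"delta_pos": [-0.0024, -0.0026, 0.02], "rotation": [0, 0, 0]}, {"delta_pos": [-0.0024, -0.0026, 0.045], "rotation": [0, 0, 0]}, {"delta_pos": [-0.0024, -0.0026, 0.062], "rotation": [0, 0, 0]}, {"delta_pos": [-0.0024, -0.0026, 0.072], "rotation": [0, 0, 0]}, {"delta_pos": [-0.0024, -0.0026, 0.08], "rotation": [0, 0, 0]}, {"delta_pos": [-0.0024, -0.0026, 0.08], "rotation": [0, 0, 0]}, {"delta_pos": [-0.0024, -0.0026, 0.08], "rotation": [0, 0, 0]}]}}

```text
t: 18.5
eef_pos: [0.6073, -0.1273, 0.038]
tool_rot: [2.239, 2.202, 0.001]
ft_force: [0.4, -1.1, -1.6]
gripper_width: 0.025
```

```bash
python3 - <<'E'
from h import *
c=Cam("wrist","w13"); move_to([0.607,-0.127,0.015],-1)
E
```

```text
pos [ 0.6075 -0.1274  0.0382] q [-0.33  0.63 -0.23  0.71  0.    1.26] t 18.55 w 0.024545862123535288
delta [ 0.0004 -0.0005  0.0232] rot options [array([0.09, 0.03, 0.05]), array([-4.0000e-02,  1.4000e-01, -1.7995e+02])]
```

View pics/w13.png

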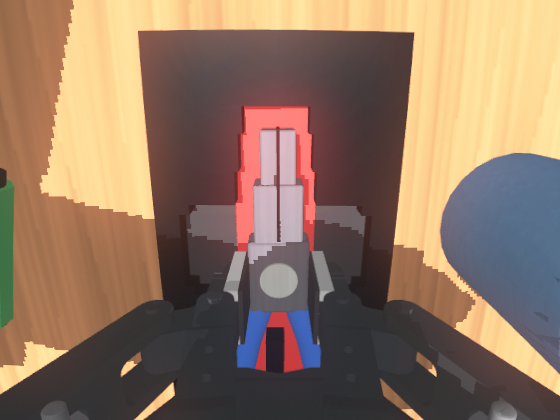

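Call:
{"fn": "step_arm", "kwargs": {"rows": [{"delta_pos": [0, -0.0005, 0.006], "rotation": [0, 0, 0]}, {"delta_pos": [0, -0.0005, 0.011], "rotation": [0, 0, 0]}, {"delta_pos": [0, -0.0005, 0.015], "rotation": [0, 0, 0]}, {"delta_pos": [0, -0.0005, 0.018], "rotation": [0, 0, 0]}, {"delta_pos": [0, -0.0005, 0.02], "rotation": [0, 0, 0]}, {"delta_pos": [0, -0.0005, 0.022], "rotation": [0, 0, 0]}, {"delta_pos": [0, -0.0005, 0.0235], "rotation": [0, 0, 0]}, {"delta_pos": [0, -0.0005, 0.0245], "rotation": [0, 0, 0]}, {"delta_pos": [0, -0.0005, 0.0245], "rotation": [0, 0, 0]}]}}

```text
t: 19.45
eef_pos: [0.6062, -0.1272, 0.0147]
tool_rot: [2.239, 2.202, -0.0]
ft_force: [-6.1, 1.9, 12.0]
gripper_width: 0.0248
```

Call:
{"fn": "step_arm", "kwargs": {"rows": [{"delta_pos": [0, 0, -0.001], "rotation": [0, 0, 0]}, {"delta_pos": [0, 0, -0.0015], "rotation": [0, 0, 0]}, {"delta_pos": [0, 0, -0.0015], "rotation": [0, 0, 0]}]}}

```text
t: 19.75
eef_pos: [0.6065, -0.1273, 0.0148]
tool_rot: [2.24, 2.202, 0.0]
ft_force: [-1.9, 0.6, 4.9]
gripper_width: 0.0248
```

Call:
{"fn": "step_arm", "kwargs": {"rows": [{"delta_pos": [0, 0, 0], "rotation": [0, 0, 0]}, {"delta_pos": [0, 0, 0], "rotation": [0, 0, 0]}, {"delta_pos": [0, 0, 0], "rotation": [0, 0, 0]}, {"delta_pos": [0, 0, 0], "rotation": [0, 0, 0]}, {"delta_pos": [0, 0, -0.005], "rotation": [0, 0, 0]}, {"delta_pos": [0, 0, -0.02], "rotation": [0, 0, 0]}, {"delta_pos": [0, 0, -0.05], "rotation": [0, 0, 0]}, {"delta_pos": [0, 0, -0.09], "rotation": [0, 0, 0]}, {"delta_pos": [0, 0, -0.13], "rotation": [0, 0, 0]}, {"delta_pos": [0, 0, -0.17], "rotation": [0, 0, 0]}], "grip": 0}}

```text
t: 20.75
eef_pos: [0.6061, -0.1272, 0.1873]
tool_rot: [2.239, 2.202, 0.001]
ft_force: [1.4, -0.4, 0.6]
gripper_width: 0.0425
```

Call:
{"fn": "step_arm", "kwargs": {"rows": [{"delta_pos": [0, 0, -0.03], "rotation": [0, 0, 0]}, {"delta_pos": [0, 0, -0.04], "rotation": [0, 0, 0]}, {"delta_pos": [0, 0, -0.04], "rotation": [0, 0, 0]}, {"delta_pos": [0, 0, -0.04], "rotation": [0, 0, 0]}]}}

```text
t: 21.15
eef_pos: [0.6055, -0.127, 0.2233]
tool_rot: [-2.239, -2.202, 0.001]
ft_force: [-0.1, 0.5, -0.8]
gripper_width: 0.043
```

```bash
python3 - <<'E'
from h import *
c=Cam("wrist","w14"); move_to([0.444,-0.14,0.22],-15)
P=c.plane([[0,0]],0)
E
```

```text
pos [ 0.6051 -0.1269  0.2226] q [-0.33  0.46 -0.01  1.1  -0.    1.26] t 21.2 w 0.042670389424810586
delta [-0.0158 -0.1609  0.003 ] rot options [array([-0.16, -0.03, 14.04]), array([ 4.0000e-02, -2.3000e-01, -1.6596e+02])]
```

View pics/w14.png

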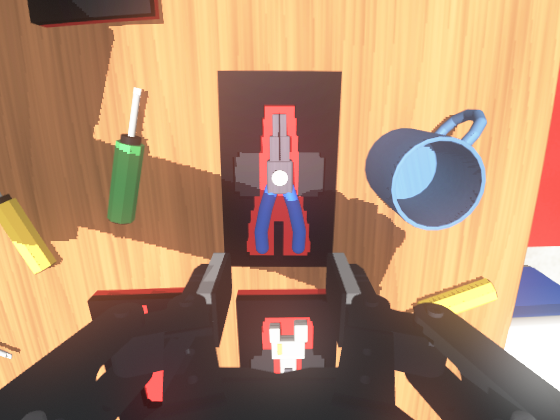

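Call:
{"fn": "step_arm", "kwargs": {"rows": [{"delta_pos": [-0.004, -0.03, 0], "rotation": [0, 0, 4]}, {"delta_pos": [-0.008, -0.075, 0], "rotation": [0, 0, 9]}, {"delta_pos": [-0.012, -0.12, 0], "rotation": [0, 0, 14]}, {"delta_pos": [-0.016, -0.15, 0], "rotation": [0, 0, 14]}, {"delta_pos": [-0.016, -0.161, 0], "rotation": [0, 0, 14]}, {"delta_pos": [-0.016, -0.161, 0], "rotation": [0, 0, 14]}, {"delta_pos": [-0.016, -0.161, 0], "rotation": [0, 0, 14]}], "grip": -0.4}}

```text
t: 21.9
eef_pos: [0.4459, -0.1407, 0.224]
tool_rot: [2.491, 1.913, 0.001]
ft_force: [0.1, 0.0, -0.0]
gripper_width: 0.0598
```

```bash
python3 - <<'E'
from h import *
c=Cam("wrist","w15"); move_to([0.444,-0.14,0.22],-15)
m=cv2.inRange(c.hsv,(40,80,25),(85,255,255)); k=max(cv2.findContours(m,0,1)[0],key=cv2.contourArea).reshape(-1,2)
print(k.min(0),k.max(0),rect(c.plane(k,0.018)),rect(c.plane(k,0.026)))
E
```

```text
pos [ 0.4462 -0.1407  0.224 ] q [-0.46  0.18 -0.41  0.98  0.    1.37] t 21.95 w 0.059963563042875444
delta [ 0.0001 -0.0023  0.004 ] rot options [array([ 0.03, -0.01,  0.07]), array([ 2.0000e-02,  5.0000e-02, -1.7993e+02])]
[261 125] [286 209] (array([ 0.44329465, -0.13250745]), 86.42017364501953, 25.515291213989258, 75.45088195800781) (array([ 0.44377545, -0.13111093]), 84.43643188476562, 24.929595947265625, 75.45089721679688)
```

View pics/w15.png

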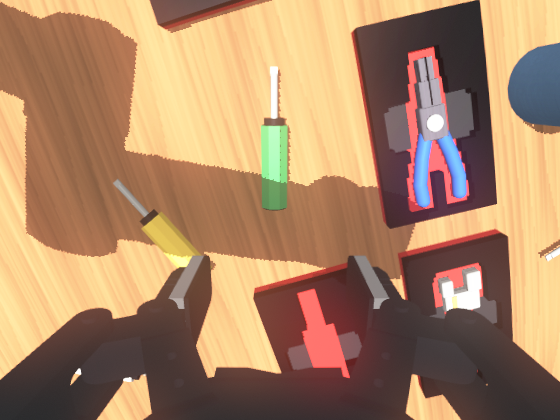

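```bash
python3 - <<'E'
from h import *
c=Cam("wrist")
tip=c.plane([[273,67]],0.015)[0]; print(tip)
u=np.array([np.cos(np.radians(75.4)),np.sin(np.radians(75.4))]); print(tip[:2]-0.085*u, c.plane([[275,209]],0.013)[0][:2]+0.055*u)
move_to([0.4465,-0.120,0.004],-14.6)
E
```

```text
[ 0.46850785 -0.03841457  0.015     ]
[ 0.44708196 -0.12066985] [ 0.44738485 -0.12292716]
pos [ 0.4462 -0.1407  0.224 ] q [-0.46  0.18 -0.41  0.98  0.    1.37] t 22.0 w 0.05953973505299359
delta [ 0.02   -0.0052  0.22  ] rot options [array([ 0.02, -0.01, -0.32]), array([-1.0000e-02, -4.0000e-02,  1.7968e+02])]
```

Call:
{"fn": "step_arm", "kwargs": {"rows": [{"delta_pos": [0.019, -0.0045, 0.03], "rotation": [0, 0, -0.3]}, {"delta_pos": [0.019, -0.0045, 0.07], "rotation": [0, 0, -0.3]}, {"delta_pos": [0.019, -0.0045, 0.11], "rotation": [0, 0, -0.3]}, {"delta_pos": [0.019, -0.0045, 0.15], "rotation": [0, 0, -0.3]}, {"delta_pos": [0.019, -0.0045, 0.18], "rotation": [0, 0, -0.3]}, {"delta_pos": [0.019, -0.0045, 0.2], "rotation": [0, 0, -0.3]}, {"delta_pos": [0.019, -0.0045, 0.211], "rotation": [0, 0, -0.3]}, {"delta_pos": [0.019, -0.0045, 0.216], "rotation": [0, 0, -0.3]}, {"delta_pos": [0.019, -0.0045, 0.216], "rotation": [0, 0, -0.3]}, {"delta_pos": [0.019, -0.0045, 0.216], "rotation": [0, 0, -0.3]}]}}

```text
t: 23.0
eef_pos: [0.4464, -0.1213, 0.009]
tool_rot: [2.485, 1.919, 0.001]
ft_force: [-0.3, -0.9, 0.4]
gripper_width: 0.0598
```

```bash
python3 - <<'E'
from h import *
c=Cam("wrist","w16"); move_to([0.447,-0.121,0.005],-14.6)
E
```

```text
pos [ 0.4465 -0.1214  0.0092] q [-0.43  0.46 -0.68  0.43  0.    1.4 ] t 23.05 w 0.059450680685570086
delta [0.0005 0.0004 0.0042] rot options [array([ 0.11,  0.02, -0.05]), array([ 3.0000e-02, -1.7000e-01,  1.7995e+02])]
```

View pics/w16.png

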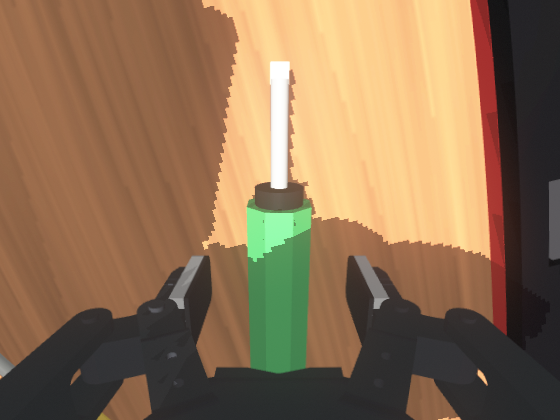

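Centred and well aligned; finish lowering and close.

Call:
{"fn": "step_arm", "kwargs": {"rows": [{"delta_pos": [0, 0, 0.002], "rotation": [0, 0, 0]}, {"delta_pos": [0, 0, 0.004], "rotation": [0, 0, 0]}, {"delta_pos": [0, 0, 0.004], "rotation": [0, 0, 0]}]}}

```text
t: 23.35
eef_pos: [0.4455, -0.1211, 0.0044]
tool_rot: [2.487, 1.92, 0.0]
ft_force: [-1.1, 0.4, -0.0]
gripper_width: 0.0601
```

Call:
{"fn": "step_arm", "kwargs": {"rows": [{"delta_pos": [0, 0, 0], "rotation": [0, 0, 0]}, {"delta_pos": [0, 0, 0], "rotation": [0, 0, 0]}, {"delta_pos": [0, 0, 0], "rotation": [0, 0, 0]}, {"delta_pos": [0, 0, 0], "rotation": [0, 0, 0]}, {"delta_pos": [0, 0, 0], "rotation": [0, 0, 0]}, {"delta_pos": [0, 0, 0], "rotation": [0, 0, 0]}, {"delta_pos": [0, 0, 0], "rotation": [0, 0, 0]}, {"delta_pos": [0, 0, 0], "rotation": [0, 0, 0]}], "grip": 0.9, "newtons": 40}}

```text
t: 24.15
eef_pos: [0.4456, -0.1211, 0.0045]
tool_rot: [2.487, 1.92, 0.0]
ft_force: [-1.0, 1.2, 5.3]
gripper_width: 0.0246
```

Call:
{"fn": "step_arm", "kwargs": {"rows": [{"delta_pos": [0, 0, -0.003], "rotation": [0, 0, 0]}, {"delta_pos": [0, 0, -0.01], "rotation": [0, 0, 0]}, {"delta_pos": [0, 0, -0.025], "rotation": [0, 0, 0]}, {"delta_pos": [0, 0, -0.05], "rotation": [0, 0, 0]}, {"delta_pos": [0, 0, -0.08], "rotation": [0, 0, 0]}, {"delta_pos": [0, 0, -0.11], "rotation": [0, 0, 0]}, {"delta_pos": [0, 0, -0.13], "rotation": [0, 0, 0]}, {"delta_pos": [0, 0, -0.14], "rotation": [0, 0, 0]}, {"delta_pos": [0, 0, -0.14], "rotation": [0, 0, 0]}]}}

```text
t: 25.05
eef_pos: [0.4463, -0.1213, 0.1454]
tool_rot: [2.485, 1.919, 0.002]
ft_force: [0.5, -0.3, -1.1]
gripper_width: 0.0248
```

```bash
python3 - <<'E'
from h import *
c=Cam("wrist","w17"); move_to([0.4465,-0.3645,0.145],1)
E
```

```text
pos [ 0.4456 -0.121   0.1443] q [-0.43  0.25 -0.54  0.78 -0.    1.4 ] t 25.1 w 0.024944956542749107
delta [-0.2353  0.0625 -0.0006] rot options [array([ 4.000e-02,  1.000e-02, -1.566e+01]), array([ 2.0000e-02, -5.0000e-02,  1.6434e+02])]
```

View pics/w17.png

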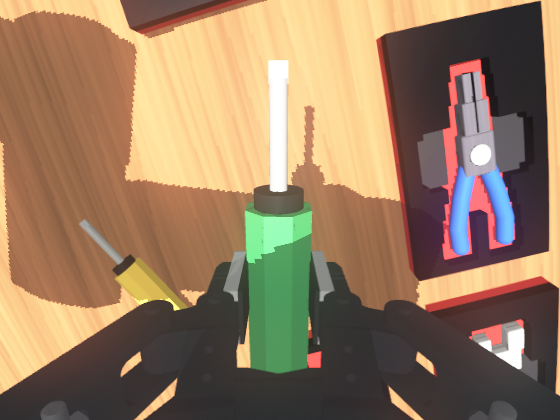

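Call:
{"fn": "step_arm", "kwargs": {"rows": [{"delta_pos": [-0.02, 0.005, 0], "rotation": [0, 0, -1]}, {"delta_pos": [-0.055, 0.015, 0], "rotation": [0, 0, -4]}, {"delta_pos": [-0.1, 0.027, 0], "rotation": [0, 0, -8]}, {"delta_pos": [-0.145, 0.039, 0], "rotation": [0, 0, -12]}, {"delta_pos": [-0.185, 0.05, 0], "rotation": [0, 0, -15.6]}, {"delta_pos": [-0.215, 0.057, 0], "rotation": [0, 0, -15.6]}, {"delta_pos": [-0.23, 0.061, 0.01], "rotation": [0, 0, -15.6]}, {"delta_pos": [-0.235, 0.0625, 0.02], "rotation": [0, 0, -15.6]}, {"delta_pos": [-0.235, 0.0625, 0.03], "rotation": [0, 0, -15.6]}, {"delta_pos": [-0.235, 0.0625, 0.03], "rotation": [0, 0, -15.6]}]}}

```text
t: 26.1
eef_pos: [0.4451, -0.3612, 0.1115]
tool_rot: [-2.198, -2.237, -0.001]
ft_force: [0.1, 0.5, -0.1]
gripper_width: 0.0251
```

```bash
python3 - <<'E'
from h import *
c=Cam("wrist","w18"); move_to([0.4465,-0.3645,0.045],1)
E
```

```text
pos [ 0.4457 -0.3616  0.1127] q [-0.81  0.48 -0.29  0.81  0.    0.74] t 26.15 w 0.025264033163036412
delta [-0.0031  0.0009  0.0676] rot options [array([-0.14, -0.18,  0.04]), array([   0.29,   -0.22, -179.96])]
```

View pics/w18.png

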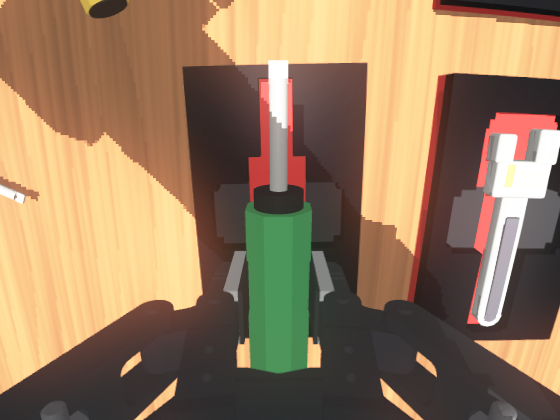

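```bash
python3 - <<'E'
from h import *
c=Cam("wrist")
print(c.plane([[184,67],[367,64],[202,290],[354,285]],0.024).round(4))
print("red front",c.plane([[260,79],[293,78]],0.012).round(4),"step",c.plane([[249,157],[306,157]],0.012).round(4), "scoop",c.plane([[214,185],[340,184]],0.012).round(4))
z=robot.get_obs()["eef_pos"][2]-.0045
print("tip",c.plane([[278.5,62]],z+.0165).round(4),"handle front top",c.plane([[279,210]],z+.026).round(4))
E
```

```text
[[ 0.3841 -0.2688  0.024 ]
 [ 0.4992 -0.2649  0.024 ]
 [ 0.389  -0.4261  0.024 ]
 [ 0.5031 -0.4196  0.024 ]]
red front [[ 0.4315 -0.2747  0.012 ]
 [ 0.4534 -0.2737  0.012 ]] step [[ 0.424  -0.327   0.012 ]
 [ 0.4641 -0.3262  0.012 ]] scoop [[ 0.3987 -0.3477  0.012 ]
 [ 0.4893 -0.3452  0.012 ]]
tip [[ 0.4439 -0.2763  0.1256]] handle front top [[ 0.4451 -0.3276  0.1351]]
```

Call:
{"fn": "step_arm", "kwargs": {"rows": [{"delta_pos": [-0.0055, -0.001, 0.015], "rotation": [0, 0, -0.7]}, {"delta_pos": [-0.0055, -0.001, 0.035], "rotation": [0, 0, -0.7]}, {"delta_pos": [-0.0055, -0.001, 0.052], "rotation": [0, 0, -0.7]}, {"delta_pos": [-0.0055, -0.001, 0.064], "rotation": [0, 0, -0.7]}, {"delta_pos": [-0.0055, -0.001, 0.07], "rotation": [0, 0, -0.7]}, {"delta_pos": [-0.0055, -0.001, 0.07], "rotation": [0, 0, -0.7]}, {"delta_pos": [-0.0055, -0.001, 0.07], "rotation": [0, 0, -0.7]}]}}

```text
t: 26.9
eef_pos: [0.4459, -0.37, 0.0447]
tool_rot: [2.189, 2.253, -0.0]
ft_force: [0.1, 0.5, -0.3]
gripper_width: 0.0249
```

```bash
python3 - <<'E'
from h import *
c=Cam("wrist","w19"); move_to([0.4447,-0.367,0.0165],1.7)
E
```

```text
pos [ 0.446  -0.3702  0.045 ] q [-0.82  0.56 -0.34  0.66  0.    0.72] t 26.95 w 0.02479660636016031
delta [ 0.0032 -0.0013  0.0285] rot options [array([ 0.05,  0.06, -0.05]), array([ 9.0000e-02, -8.0000e-02,  1.7995e+02])]
```

View pics/w19.png

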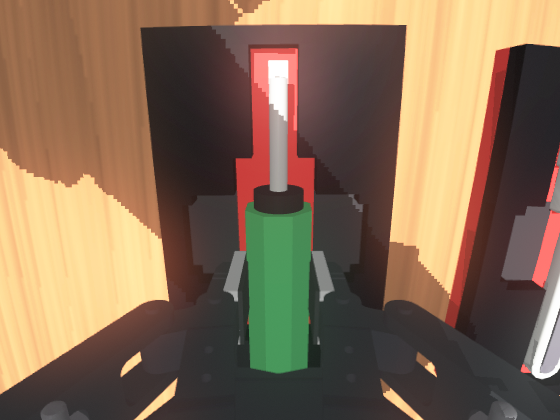

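```bash
python3 - <<'E'
from h import *
c=Cam("wrist")
print(c.plane([[143,29],[405,26]],0.024).round(4))
print("red front",c.plane([[251,48],[298,48]],0.012).round(4),"step",c.plane([[236,159],[315,159]],0.012).round(4))
z=robot.get_obs()["eef_pos"][2]-.0045
print("tip",c.plane([[278.5,62]],z+.0165).round(4),"handle front top",c.plane([[279,210]],z+.026).round(4))
E
```

```text
[[ 0.3838 -0.2687  0.024 ]
 [ 0.4979 -0.2642  0.024 ]]
red front [[ 0.4302 -0.2741  0.012 ]
 [ 0.4523 -0.2735  0.012 ]] step [[ 0.4231 -0.3269  0.012 ]
 [ 0.4632 -0.3258  0.012 ]]
tip [[ 0.4434 -0.2848  0.0571]] handle front top [[ 0.4451 -0.3363  0.0666]]
```

Call:
{"fn": "step_arm", "kwargs": {"rows": [{"delta_pos": [0.0035, -0.002, 0.004], "rotation": [0, 0, 0]}, {"delta_pos": [0.0035, -0.002, 0.01], "rotation": [0, 0, 0]}, {"delta_pos": [0.0035, -0.002, 0.015], "rotation": [0, 0, 0]}, {"delta_pos": [0.0035, -0.002, 0.019], "rotation": [0, 0, 0]}, {"delta_pos": [0.0035, -0.002, 0.022], "rotation": [0, 0, 0]}, {"delta_pos": [0.0035, -0.002, 0.025], "rotation": [0, 0, 0]}, {"delta_pos": [0.0035, -0.002, 0.0275], "rotation": [0, 0, 0]}, {"delta_pos": [0.0035, -0.002, 0.029], "rotation": [0, 0, 0]}, {"delta_pos": [0.0035, -0.002, 0.029], "rotation": [0, 0, 0]}]}}

```text
t: 27.9
eef_pos: [0.4435, -0.3663, 0.0165]
tool_rot: [2.189, 2.253, -0.0]
ft_force: [-2.6, 3.2, 9.8]
gripper_width: 0.0249
```

```bash
python3 - <<'E'
from h import *
c=Cam("wrist","w20"); move_to([0.4447,-0.367,0.0165],1.7)
E
```

```text
pos [ 0.4435 -0.3663  0.0165] q [-0.82  0.6  -0.38  0.6  -0.    0.72] t 27.95 w 0.024944967383899754
delta [-0.0007  0.0012 -0.    ] rot options [array([ 0.01,  0.03, -0.06]), array([ 4.0000e-02, -1.0000e-02,  1.7994e+02])]
```

View pics/w20.png

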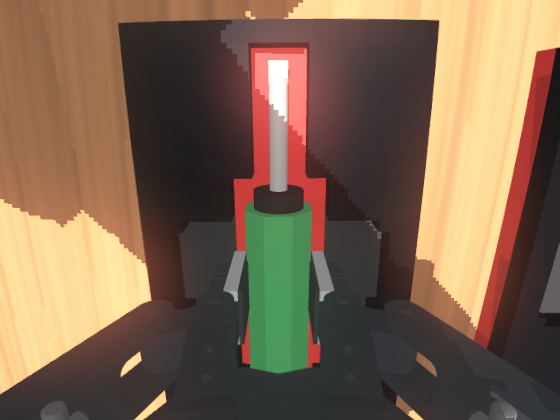

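Seated in the cut-out, floor contact at about 10 N. Relieve, release and rise.

Call:
{"fn": "step_arm", "kwargs": {"rows": [{"delta_pos": [0, 0, -0.001], "rotation": [0, 0, 0]}, {"delta_pos": [0, 0, -0.0015], "rotation": [0, 0, 0]}, {"delta_pos": [0, 0, -0.0015], "rotation": [0, 0, 0]}]}}

```text
t: 28.25
eef_pos: [0.4435, -0.3663, 0.0167]
tool_rot: [2.189, 2.253, 0.0]
ft_force: [0.6, 0.4, 0.3]
gripper_width: 0.025
```

Call:
{"fn": "step_arm", "kwargs": {"rows": [{"delta_pos": [0, 0, 0], "rotation": [0, 0, 0]}, {"delta_pos": [0, 0, 0], "rotation": [0, 0, 0]}, {"delta_pos": [0, 0, 0], "rotation": [0, 0, 0]}, {"delta_pos": [0, 0, 0], "rotation": [0, 0, 0]}, {"delta_pos": [0, 0, -0.005], "rotation": [0, 0, 0]}, {"delta_pos": [0, 0, -0.02], "rotation": [0, 0, 0]}, {"delta_pos": [0, 0, -0.05], "rotation": [0, 0, 0]}, {"delta_pos": [0, 0, -0.09], "rotation": [0, 0, 0]}, {"delta_pos": [0, 0, -0.13], "rotation": [0, 0, 0]}, {"delta_pos": [0, 0, -0.17], "rotation": [0, 0, 0]}], "grip": 0}}

```text
t: 29.25
eef_pos: [0.4433, -0.366, 0.1888]
tool_rot: [2.189, 2.253, -0.0]
ft_force: [0.2, -0.4, -0.7]
gripper_width: 0.0425
```

Call:
{"fn": "step_arm", "kwargs": {"rows": [{"delta_pos": [0, 0, -0.03], "rotation": [0, 0, 0]}, {"delta_pos": [0, 0, -0.04], "rotation": [0, 0, 0]}, {"delta_pos": [0, 0, -0.04], "rotation": [0, 0, 0]}]}}

```text
t: 29.55
eef_pos: [0.4441, -0.3669, 0.2284]
tool_rot: [2.187, 2.251, -0.0]
ft_force: [0.4, -0.4, 0.4]
gripper_width: 0.0427
```

```bash
python3 - <<'E'
from h import *
c=Cam("wrist","w21"); move_to([0.44,0.34,0.23],-13)
E
```

```text
pos [ 0.4434 -0.3662  0.2266] q [-0.82  0.38 -0.13  1.06 -0.    0.72] t 29.6 w 0.04290931705796305
delta [ 0.706   0.0168 -0.0036] rot options [array([1.000e-02, 1.000e-02, 1.464e+01]), array([-2.0000e-02,  2.0000e-02, -1.6536e+02])]
```

View pics/w21.png

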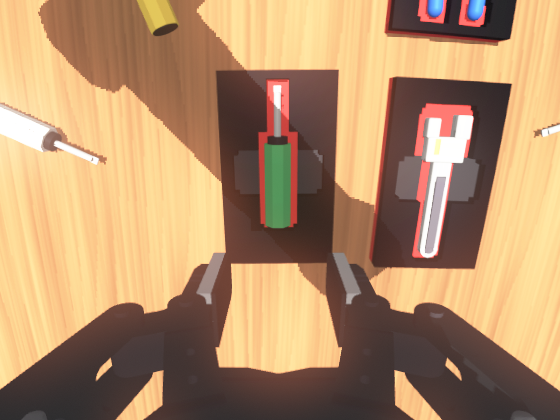

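Call:
{"fn": "step_arm", "kwargs": {"rows": [{"delta_pos": [0.04, 0.001, 0], "rotation": [0, 0, 0]}, {"delta_pos": [0.09, 0.002, 0], "rotation": [0, 0, 0]}, {"delta_pos": [0.14, 0.003, 0], "rotation": [0, 0, 0]}, {"delta_pos": [0.19, 0.004, 0], "rotation": [0, 0, 0]}, {"delta_pos": [0.24, 0.005, 0], "rotation": [0, 0, 0]}, {"delta_pos": [0.29, 0.006, 0], "rotation": [0, 0, 0]}, {"delta_pos": [0.34, 0.007, 0], "rotation": [0, 0, 0]}, {"delta_pos": [0.39, 0.008, 0], "rotation": [0, 0, 0]}, {"delta_pos": [0.44, 0.009, 0], "rotation": [0, 0, 0]}, {"delta_pos": [0.48, 0.01, 0], "rotation": [0, 0, 0]}], "grip": -0.8}}

```text
t: 30.6
eef_pos: [0.4378, 0.1162, 0.2247]
tool_rot: [-2.186, -2.253, 0.004]
ft_force: [1.1, -1.4, -0.1]
gripper_width: 0.0768
```

Call:
{"fn": "step_arm", "kwargs": {"rows": [{"delta_pos": [0.01, 0, 0], "rotation": [0, 0, 0]}, {"delta_pos": [0.01, 0, 0], "rotation": [0, 0, 0]}, {"delta_pos": [0.01, 0, 0], "rotation": [0, 0, 0]}]}}

```text
t: 30.9
eef_pos: [0.4388, 0.123, 0.2256]
tool_rot: [-2.189, -2.252, 0.004]
ft_force: [-0.1, 0.4, -0.0]
gripper_width: 0.0767
```

```bash
python3 - <<'E'
from h import *
c=Cam("wrist","w22"); move_to([0.44,0.34,0.23],-13)
m=cv2.inRange(c.hsv,(0,150,120),(8,255,255)); m[260:]=0; k=max(cv2.findContours(m,0,1)[0],key=cv2.contourArea).reshape(-1,2)
print(k.min(0),k.max(0),rect(c.plane(k,0.012)))
E
```

```text
pos [0.4391 0.1226 0.2259] q [ 0.11  0.16 -0.43  0.98 -0.    1.65] t 30.95 w 0.07675246163317957
delta [ 0.2173  0.0068 -0.0042] rot options [array([-0.09,  0.05, 14.55]), array([-8.0000e-02, -1.3000e-01, -1.6545e+02])]
[248 130] [310 210] (array([0.43860938, 0.12552398]), 84.4505844116211, 65.36238098144531, -88.33277702331543)
```

View pics/w22.png

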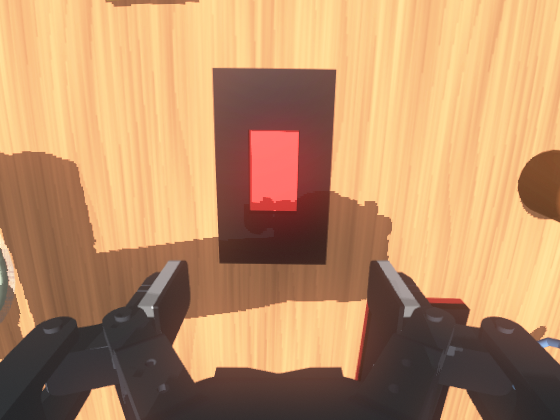

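```bash
python3 - <<'E'
from h import *
c=Cam("wrist")
P=c.plane([[213,69],[335,71],[327,264],[219,263]],0.024); print(P.round(4),P.mean(0))
P=c.plane([[249,130],[299,130],[297,210],[250,210]],0.012); print(P.round(4),P.mean(0))
E
```

```text
[[0.3746 0.2231 0.024 ]
 [0.4888 0.2245 0.024 ]
 [0.4945 0.0264 0.024 ]
 [0.3765 0.0242 0.024 ]] [0.43361985 0.12452481 0.024     ]
[[0.4078 0.1665 0.012 ]
 [0.4582 0.1679 0.012 ]
 [0.4598 0.0835 0.012 ]
 [0.4093 0.082  0.012 ]] [0.43374305 0.12499924 0.012     ]
```

Call:
{"fn": "step_arm", "kwargs": {"rows": [{"delta_pos": [0.03, 0.001, 0], "rotation": [0, 0, 3]}, {"delta_pos": [0.07, 0.002, 0], "rotation": [0, 0, 7]}, {"delta_pos": [0.11, 0.003, 0], "rotation": [0, 0, 11]}, {"delta_pos": [0.15, 0.005, -0.002], "rotation": [0, 0, 14.5]}, {"delta_pos": [0.19, 0.006, -0.004], "rotation": [0, 0, 14.5]}, {"delta_pos": [0.22, 0.007, -0.004], "rotation": [0, 0, 14.5]}, {"delta_pos": [0.22, 0.007, -0.004], "rotation": [0, 0, 14.5]}, {"delta_pos": [0.22, 0.007, -0.004], "rotation": [0, 0, 14.5]}]}}

```text
t: 31.8
eef_pos: [0.4405, 0.3429, 0.2303]
tool_rot: [2.457, 1.957, -0.002]
ft_force: [-0.7, 0.5, -0.1]
gripper_width: 0.0767
```

```bash
python3 - <<'E'
from h import *
c=Cam("wrist","w23"); move_to([0.44,0.34,0.23],-13)
E
```

```text
pos [0.4404 0.3424 0.2304] q [ 0.53  0.34 -0.17  1.06 -0.    2.33] t 31.85 w 0.07685526934855623
delta [-0.0024  0.0001  0.0004] rot options [array([-0.03,  0.07,  0.04]), array([-1.1000e-01, -4.0000e-02, -1.7996e+02])]
```

View pics/w23.png

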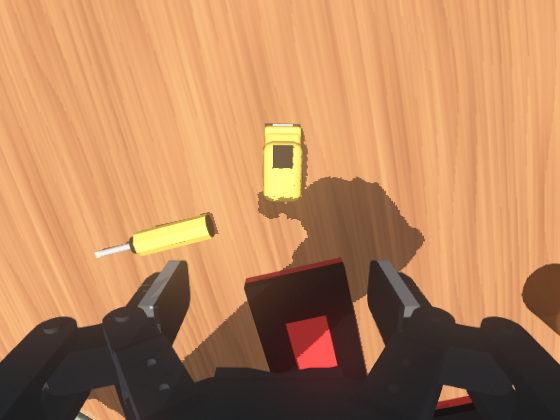

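```bash
python3 - <<'E'
from h import *
c=Cam("wrist")
cv2.imwrite("pics/tp.png",cv2.resize(c.im[110:215,240:330],None,fx=5,fy=5,interpolation=cv2.INTER_CUBIC))
E
```

```text
(no output)
```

View pics/tp.png

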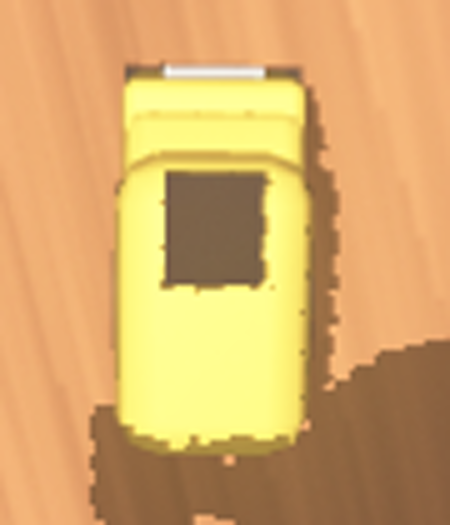

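```bash
python3 - <<'E'
from h import *
c=Cam("wrist")
B=c.plane([[265.2,124],[300.3,123.8]],0.008); print("base front",B.round(4),np.linalg.norm(B[0]-B[1]))
for z in (0.05,0.055,0.06):
  T=c.plane([[263.6,148],[263.6,190],[302,148],[301.2,190]],z); print(z,T.round(4)[:,:2].tolist(), np.linalg.norm(T[0]-T[2]),np.linalg.norm(T[1]-T[3]))
  for a,b in((1,0),(3,2)): d=T[b]-T[a]; print(np.degrees(np.arctan2(d[1],d[0])))
h=np.radians(76.8); u=np.array([np.cos(h),np.sin(h)])
o=B[:,:2].mean(0)-0.036*u; print("origin",o, "yaw -13.2")
print("back top",c.plane([[282,200]],0.045))
move_to([o[0],o[1],0.2],-13.2)
E
```

```text
base front [[0.4386 0.3941 0.008 ]
 [0.4738 0.3862 0.008 ]] 0.036083689345037674
0.05 [[0.4341, 0.3752], [0.4247, 0.3363], [0.4688, 0.3673], [0.4598, 0.3282]] 0.03556604407378244 0.03600952045017787
76.41048211267075
77.0444115651639
0.055 [[0.4345, 0.3758], [0.4252, 0.3375], [0.4686, 0.368], [0.4598, 0.3295]] 0.035015472320535077 0.03545208356552677
76.4104821126708
77.04441156516387
0.06 [[0.4348, 0.3764], [0.4257, 0.3386], [0.4684, 0.3687], [0.4597, 0.3308]] 0.03446490056728769 0.03489464668087578
76.4104821126707
77.04441156516391
origin [0.44800457 0.35507512] yaw -13.2
back top [[0.43944406 0.32126122 0.045     ]]
pos [0.4405 0.3423 0.2307] q [ 0.53  0.34 -0.17  1.06 -0.    2.33] t 31.95 w 0.07703857018013516
delta [0.0142 0.0045 0.0307] rot options [array([-0.02,  0.04,  0.2 ]), array([-6.000e-02, -3.000e-02, -1.798e+02])]
```

Call:
{"fn": "step_arm", "kwargs": {"rows": [{"delta_pos": [0.014, 0.0045, 0.02], "rotation": [0, 0, 0.2]}, {"delta_pos": [0.014, 0.0045, 0.05], "rotation": [0, 0, 0.2]}, {"delta_pos": [0.014, 0.0045, 0.09], "rotation": [0, 0, 0.2]}, {"delta_pos": [0.014, 0.0045, 0.13], "rotation": [0, 0, 0.2]}, {"delta_pos": [0.014, 0.0045, 0.16], "rotation": [0, 0, 0.2]}, {"delta_pos": [0.014, 0.0045, 0.18], "rotation": [0, 0, 0.2]}, {"delta_pos": [0.014, 0.0045, 0.194], "rotation": [0, 0, 0.2]}, {"delta_pos": [0.014, 0.0045, 0.2], "rotation": [0, 0, 0.2]}, {"delta_pos": [0.014, 0.0045, 0.2], "rotation": [0, 0, 0.2]}, {"delta_pos": [0.014, 0.0045, 0.2], "rotation": [0, 0, 0.2]}]}}

```text
t: 32.95
eef_pos: [0.4485, 0.3568, 0.0318]
tool_rot: [2.46, 1.954, 0.003]
ft_force: [-0.2, -0.2, 0.2]
gripper_width: 0.0767
```

```bash
python3 - <<'E'
from h import *
c=Cam("wrist","w24"); move_to([0.448,0.355,0.028],-13.2)
E
```

```text
pos [0.4486 0.357  0.032 ] q [ 0.54  0.57 -0.37  0.62  0.    2.34] t 33.0 w 0.07706399131179587
delta [-0.0021 -0.0001  0.004 ] rot options [array([ 0.09, -0.09,  0.13]), array([ 1.4000e-01,  1.4000e-01, -1.7987e+02])]
```

View pics/w24.png

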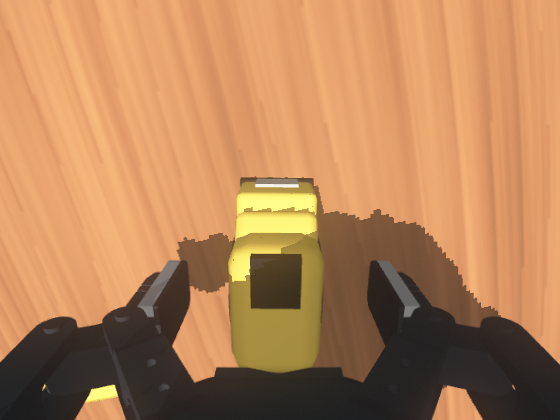

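Call:
{"fn": "step_arm", "kwargs": {"rows": [{"delta_pos": [-0.002, 0, 0.003], "rotation": [0, 0, 0]}, {"delta_pos": [-0.002, 0, 0.004], "rotation": [0, 0, 0]}, {"delta_pos": [-0.002, 0, 0.004], "rotation": [0, 0, 0]}]}}

```text
t: 33.3
eef_pos: [0.4472, 0.3546, 0.0269]
tool_rot: [2.46, 1.954, 0.0]
ft_force: [0.5, -0.1, -0.9]
gripper_width: 0.0769
```

Call:
{"fn": "step_arm", "kwargs": {"rows": [{"delta_pos": [0, 0, 0], "rotation": [0, 0, 0]}, {"delta_pos": [0, 0, 0], "rotation": [0, 0, 0]}, {"delta_pos": [0, 0, 0], "rotation": [0, 0, 0]}, {"delta_pos": [0, 0, 0], "rotation": [0, 0, 0]}, {"delta_pos": [0, 0, 0], "rotation": [0, 0, 0]}, {"delta_pos": [0, 0, 0], "rotation": [0, 0, 0]}, {"delta_pos": [0, 0, 0], "rotation": [0, 0, 0]}, {"delta_pos": [0, 0, 0], "rotation": [0, 0, 0]}], "grip": 0.9, "newtons": 60}}

```text
t: 34.1
eef_pos: [0.4473, 0.3548, 0.027]
tool_rot: [-2.46, -1.954, -0.001]
ft_force: [-1.5, 0.9, 3.0]
gripper_width: 0.0352
```

Call:
{"fn": "step_arm", "kwargs": {"rows": [{"delta_pos": [0, 0, -0.003], "rotation": [0, 0, 0]}, {"delta_pos": [0, 0, -0.01], "rotation": [0, 0, 0]}, {"delta_pos": [0, 0, -0.025], "rotation": [0, 0, 0]}, {"delta_pos": [0, 0, -0.045], "rotation": [0, 0, 0]}, {"delta_pos": [0, 0, -0.07], "rotation": [0, 0, 0]}, {"delta_pos": [0, 0, -0.09], "rotation": [0, 0, 0]}, {"delta_pos": [0, 0, -0.1], "rotation": [0, 0, 0]}, {"delta_pos": [0, 0, -0.1], "rotation": [0, 0, 0]}]}}

```text
t: 34.9
eef_pos: [0.448, 0.3551, 0.1281]
tool_rot: [2.459, 1.954, 0.004]
ft_force: [0.5, -0.2, -2.5]
gripper_width: 0.0357
```

```bash
python3 - <<'E'
from h import *
c=Cam("wrist","w25"); move_to([0.4337,0.125,0.128],1.2)
E
```

```text
pos [0.4473 0.3547 0.1269] q [ 0.54  0.45 -0.29  0.83 -0.    2.34] t 34.95 w 0.035257935767244536
delta [-0.2268  0.0387 -0.0012] rot options [array([  0.03,  -0.02, -14.26]), array([-3.0000e-02, -4.0000e-02,  1.6574e+02])]
```

View pics/w25.png

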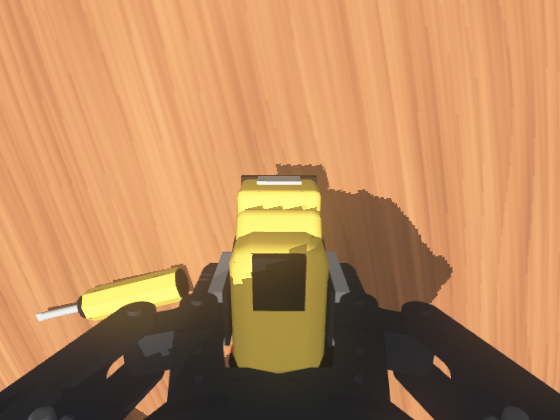

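Call:
{"fn": "step_arm", "kwargs": {"rows": [{"delta_pos": [-0.02, 0.003, 0], "rotation": [0, 0, -1]}, {"delta_pos": [-0.055, 0.009, 0], "rotation": [0, 0, -4]}, {"delta_pos": [-0.1, 0.017, 0], "rotation": [0, 0, -8]}, {"delta_pos": [-0.14, 0.024, 0], "rotation": [0, 0, -12]}, {"delta_pos": [-0.18, 0.031, 0], "rotation": [0, 0, -14.3]}, {"delta_pos": [-0.21, 0.036, 0], "rotation": [0, 0, -14.3]}, {"delta_pos": [-0.225, 0.038, 0], "rotation": [0, 0, -14.3]}, {"delta_pos": [-0.227, 0.039, 0], "rotation": [0, 0, -14.3]}, {"delta_pos": [-0.227, 0.039, 0], "rotation": [0, 0, -14.3]}, {"delta_pos": [-0.227, 0.039, 0], "rotation": [0, 0, -14.3]}]}}

```text
t: 35.95
eef_pos: [0.4338, 0.1254, 0.1263]
tool_rot: [-2.196, -2.246, 0.0]
ft_force: [0.8, 1.4, -2.5]
gripper_width: 0.0352
```

```bash
python3 - <<'E'
from h import *
c=Cam("wrist","w26"); move_to([0.4337,0.125,0.07],1.2)
t=Cam("side","s26")
E
```

```text
pos [0.4338 0.1255 0.1264] q [ 0.12  0.26 -0.59  0.72  0.    1.67] t 36.0 w 0.03544476227895132
delta [-0.0005 -0.0001  0.0564] rot options [array([-0.03, -0.02,  0.11]), array([ 3.0000e-02, -4.0000e-02, -1.7989e+02])]
```

View pics/w26.png

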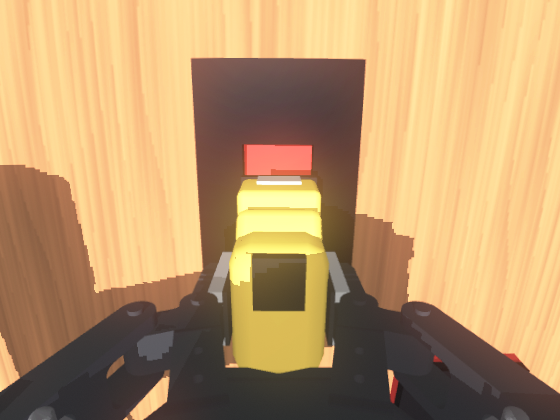

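```bash
python3 - <<'E'
from h import *
c=Cam("wrist")
P=c.plane([[193,60],[365,60.5],[198,190],[357,215]],0.024); print(P.round(4))
P=c.plane([[244,145],[312,145.5]],0.012); print("red front",P.round(4), P.mean(0)-[-.0009,.043,0])
z=robot.get_obs()["eef_pos"][2]-.027
B=c.plane([[241,177],[317,177]],z+.008); print("tape base front",B.round(4),B.mean(0)+[0.0009,-0.036,0])
E
```

```text
[[0.3746 0.2235 0.024 ]
 [0.4887 0.2259 0.024 ]
 [0.3749 0.1345 0.024 ]
 [0.4924 0.1182 0.024 ]]
red front [[0.4074 0.1664 0.012 ]
 [0.4574 0.1672 0.012 ]] [0.43330347 0.12382749 0.012     ]
tape base front [[0.415  0.1627 0.1076]
 [0.451  0.1635 0.1076]] [0.43393044 0.12709506 0.10757012]
```

Call:
{"fn": "step_arm", "kwargs": {"rows": [{"delta_pos": [-0.002, 0, 0.012], "rotation": [0, 0, 0]}, {"delta_pos": [-0.002, 0, 0.03], "rotation": [0, 0, 0]}, {"delta_pos": [-0.002, 0, 0.045], "rotation": [0, 0, 0]}, {"delta_pos": [-0.002, 0, 0.055], "rotation": [0, 0, 0]}, {"delta_pos": [-0.002, 0, 0.062], "rotation": [0, 0, 0]}, {"delta_pos": [-0.002, 0, 0.064], "rotation": [0, 0, 0]}, {"delta_pos": [-0.002, 0, 0.064], "rotation": [0, 0, 0]}, {"delta_pos": [-0.002, 0, 0.064], "rotation": [0, 0, 0]}]}}

```text
t: 36.9
eef_pos: [0.4344, 0.1228, 0.0632]
tool_rot: [2.197, 2.245, 0.001]
ft_force: [-0.3, 0.0, -2.8]
gripper_width: 0.0352
```

```bash
python3 - <<'E'
from h import *
c=Cam("wrist","w27"); move_to([0.4337,0.1248,0.039],1.2)
s=Cam("side"); x,y=s.proj([[0.434,0.125,0.04]])[0].astype(int); print(x,y); cv2.imwrite("pics/s27.png",cv2.resize(s.im[max(0,y-60):y+60,max(0,x-70):x+70],None,fx=5,fy=5))
E
```

```text
pos [0.4345 0.1228 0.0633] q [ 0.11  0.35 -0.67  0.56  0.    1.66] t 36.95 w 0.03537026822315532
delta [ 0.002  -0.0007  0.0243] rot options [array([ 0.06, -0.01,  0.04]), array([ 1.0000e-02,  1.0000e-01, -1.7996e+02])]
235 190
```

View pics/w27.png

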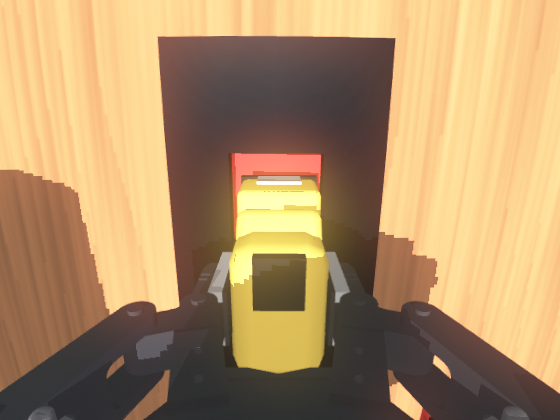

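View pics/s27.png

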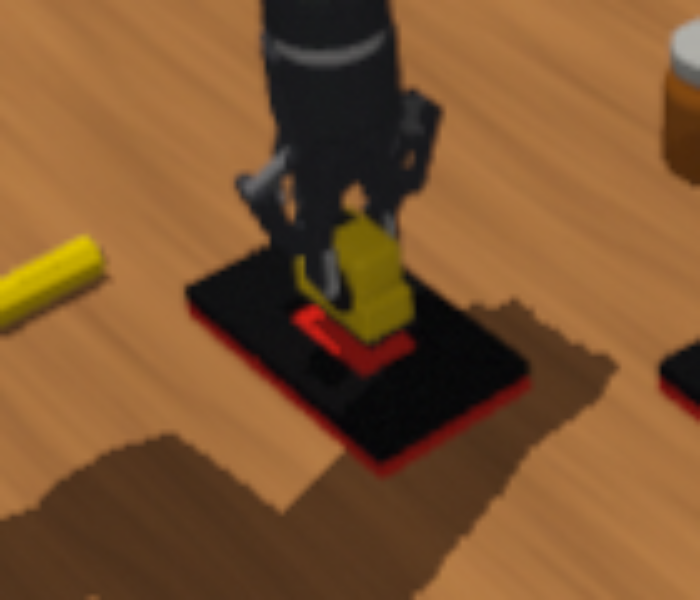

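```bash
python3 - <<'E'
from h import *
c=Cam("wrist"); z=robot.get_obs()["eef_pos"][2]-.027
print(c.plane([[232,153],[322,154]],0.012).round(4),c.plane([[241,177],[317,177]],z+.008).round(4))
E
```

```text
[[0.4075 0.1666 0.012 ]
 [0.4577 0.1672 0.012 ]] [[0.4157 0.1599 0.0443]
 [0.4518 0.1607 0.0443]]
```

Call:
{"fn": "step_arm", "kwargs": {"rows": [{"delta_pos": [0, -0.001, 0.004], "rotation": [0, 0, 0]}, {"delta_pos": [0, -0.001, 0.009], "rotation": [0, 0, 0]}, {"delta_pos": [0, -0.001, 0.013], "rotation": [0, 0, 0]}, {"delta_pos": [0, -0.001, 0.017], "rotation": [0, 0, 0]}, {"delta_pos": [0, -0.001, 0.02], "rotation": [0, 0, 0]}, {"delta_pos": [0, -0.001, 0.022], "rotation": [0, 0, 0]}, {"delta_pos": [0, -0.001, 0.0235], "rotation": [0, 0, 0]}, {"delta_pos": [0, -0.001, 0.0245], "rotation": [0, 0, 0]}, {"delta_pos": [0, -0.001, 0.0245], "rotation": [0, 0, 0]}]}}

```text
t: 37.95
eef_pos: [0.4329, 0.1227, 0.039]
tool_rot: [2.197, 2.245, 0.0]
ft_force: [-2.7, -0.2, 5.6]
gripper_width: 0.0353
```

Call:
{"fn": "step_arm", "kwargs": {"rows": [{"delta_pos": [0, 0, 0], "rotation": [0, 0, 0]}, {"delta_pos": [0, 0, 0], "rotation": [0, 0, 0]}, {"delta_pos": [0, 0, 0], "rotation": [0, 0, 0]}, {"delta_pos": [0, 0, 0], "rotation": [0, 0, 0]}, {"delta_pos": [0, 0, 0], "rotation": [0, 0, 0]}, {"delta_pos": [0, 0, -0.01], "rotation": [0, 0, 0]}, {"delta_pos": [0, 0, -0.03], "rotation": [0, 0, 0]}, {"delta_pos": [0, 0, -0.07], "rotation": [0, 0, 0]}, {"delta_pos": [0, 0, -0.12], "rotation": [0, 0, 0]}, {"delta_pos": [0, 0, -0.16], "rotation": [0, 0, 0]}], "grip": -0.6}}

```text
t: 38.95
eef_pos: [0.433, 0.1227, 0.2014]
tool_rot: [2.197, 2.245, 0.002]
ft_force: [1.3, 0.6, -0.3]
gripper_width: 0.0684
```

Call:
{"fn": "step_arm", "kwargs": {"rows": [{"delta_pos": [0, 0, -0.04], "rotation": [0, 0, 0]}, {"delta_pos": [0, 0, -0.05], "rotation": [0, 0, 0]}, {"delta_pos": [0, 0, -0.05], "rotation": [0, 0, 0]}]}}

```text
t: 39.25
eef_pos: [0.4341, 0.1228, 0.2505]
tool_rot: [2.195, 2.243, 0.005]
ft_force: [-0.3, 0.5, -0.1]
gripper_width: 0.0686
```

```bash
python3 - <<'E'
from h import *
c=Cam("wrist","w28"); t=Cam("top","t28"); s=Cam("side","s28"); cv2.imwrite("pics/s28c.png",cv2.resize(s.im[100:340,150:460],None,fx=2.5,fy=2.5,interpolation=cv2.INTER_CUBIC))
E
```

```text
(no output)
```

View pics/w28.png

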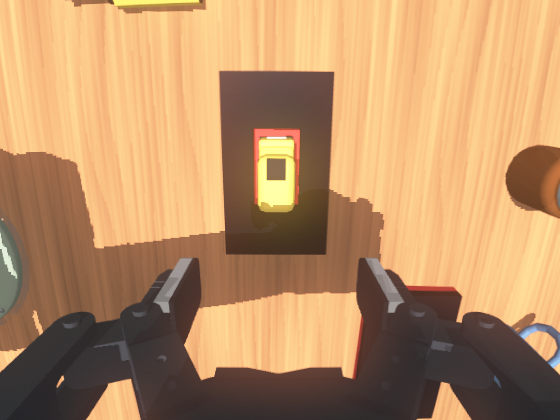

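View pics/s28c.png

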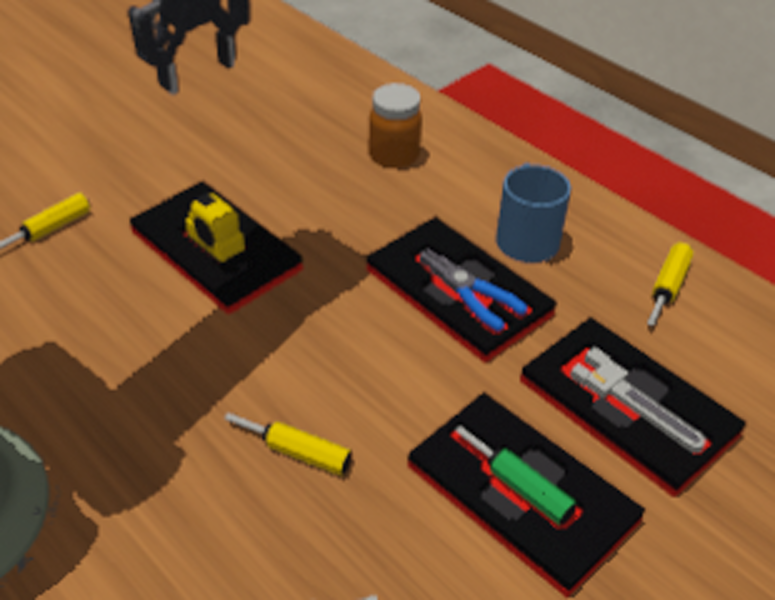

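View pics/t28.png

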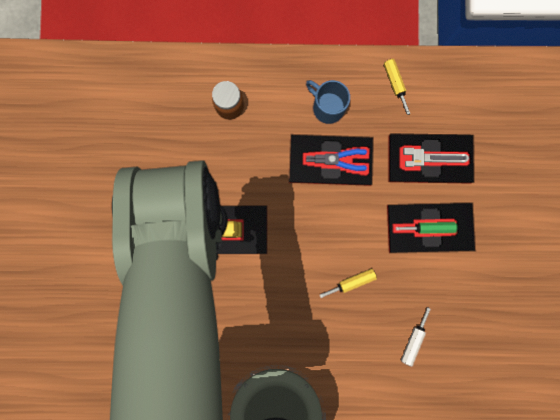

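```bash
python3 -c "
from station import robot
print(robot.close_job(), robot.get_obs()['t'])"
```

```text
the job is handed in; nothing more can be done
the job is handed in; nothing more can be done
```

All four tools are back in their trays, and I handed the job in at about 39 s of the 120 s. I placed them in this order: wrench, pliers, green screwdriver, tape measure. I lowered each one until I felt light contact with the cut-out floor (about 6–12 N on the force reading), then let go and backed away.

The last pictures show the wrench, pliers and screwdriver lying in their cut-outs and the tape measure standing upright inside its rectangle. The mug, the jar and the look-alike screwdrivers are where they were. The gripper was clear of everything, with the tool at about 0.25 m.

The first overhead fix and the closer wrist-camera fix disagreed by up to 5 mm on the wrench and a few mm on the screwdriver tray. I used the wrist-camera values. I checked the seating only by picture, contact height and force, and the hand-in gave no verdict.

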